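# Change the bars in the cut-off saw

## Task

Change the work in the small cut-off saw: squeeze the carriage's red lock tab and keep it squeezed while you slide the carriage right to its loading end, put the brass bar into the blue tray, and lay every steel bar flat on the vise bed, crosswise to the slide and side by side between the jaws. Wind the crank clockwise until the sprung jaw face is pressed well back against its springs, then squeeze the lock tab again and slide the clamped bars left to the cutting end, leaving the lock released. Do not push the dropper bottle about.

Things in the scene. Friction and masses are not known exactly. Their poses are not given: they have to be found in the camera images.
- carriage (a joint): m. Slide of the saw's carriage along its base: 0 at the loading end (right as the robot looks), 0.08 at the cutting end (left, before the blue wheel guard). A brake holds it wherever it stands (about 45 N) unless the lock tab is squeezed; then it slides with about 2 N.
- lock_grip (a point): Midway between the two upright plates of the lock grip, at the carriage's right end: each plate 8 mm thick, 28 mm long along the slide, 50 mm tall, top 16 mm above this point. Red one (lock tab) on the robot's side, outer face at x = -20 mm; black one (fixed), outer face at x = +20 mm. Carriage axes: x across the slide, away from the robot; y along it, to the left; z up.
- lock_tab (a joint): m. Travel of the red tab along +x: 0 released (brake on), 0.006 fully squeezed; the brake is free from 0.001. Pinch red and black plates together between the fingers, along x: the tab gives way (12 N at first, 18 N at the end) and springs back when let go.
- vise_bed (a point): Foot of the fixed (right) jaw's face, half-way along it, on the flat bed the bars rest on; carriage axes as for lock_grip. Jaw faces run along x, 70 mm long, tops 30 mm above the bed; the bed is 90 mm along x, so bars' ends are free to grasp. Room for bars: from here toward +y to the sprung jaw, 98 mm off at crank 0. The lock plates reach 50 mm above the bed, the gear box 72 mm, the crank handle 117 mm.
- jaw_front (a point): Middle of the face of the sprung (left) jaw, 12 mm above the bed, turned to -y. It moves toward the fixed jaw as the crank is wound.
- jaw_face (a joint): m. How far the sprung jaw face is pushed back on its springs: 0 free, 0.005 fully back. It starts to yield at 3 N and is fully back at 18 N. Only bars gripped between the jaws push it back.
- crank (a joint): rad. Angle of the crank: grows as it is wound clockwise seen from above, which closes the vise by 24 mm a turn (limit 16 rad). It stays where it is left; the handle takes about 2.5 N to move, 4.5 N when the jaw springs are fully back, and more beyond.
- crank_handle (a point): Middle of the black upright crank handle, a freely spinning sleeve 16 mm in diameter and 32 mm tall, whose foot is 3 mm above the crank arm. It can be held with the fingers' direction unchanged while it goes round in a level circle of 40 mm radius about crank_axis.
- crank_axis (a point): A point on the crank's upright axis, at the height of the handle's middle (on the carriage).
- bar_a_mid (a point): Steel bar with a white band, 64 x 24 x 24 mm, 0.16 kg: its centre; x along its length, z up. Two or three of the bars a, b, c are present.
- bar_b_mid (a point): Steel bar, as bar_a. Mind the drawer cabinet near the bars, 190 mm tall: it fills world x 0.29 to 0.51 m, y over 0.30 m; and the wooden case, 112 mm tall (white and black cases on it to 170 mm): x 0.49 to 0.63 m, y -0.03 to 0.15 m.
- bar_c_mid (a point): Steel bar, as bar_a.
- brass_bar_mid (a point): Finished brass bar, 64 x 24 x 24 mm, 0.16 kg: its centre; x along its length. At the start it lies loose in the open vise.
- tray: Fixed blue open tray, 140 (x) by 100 (y) by 22 mm tall, walls and floor 4 mm; origin at the middle of its underside.
- reagent_bottle: Bystander: white dropper bottle, 50 mm across, 125 mm tall; origin under its middle.

How it is judged:
By the outcome, as a careful person would: the job done as asked, in the order asked, and still so for the second after the job is handed in, with the robot touching nothing.
Of bar_a, bar_b, bar_c only 2 to 3 are there at a start; the rules pass over those that are not, and their reading is None.
At some moment in a run one of bar_a, bar_b, bar_c may be knocked a few centimetres aside while the robot is not near it.
Once in a run the grip may slacken for a moment while it holds something.
It also fails if it takes over 208 s, if anything falls off the work surface, if the arm or the gripper's body presses on something with over 40 N, if the wrist force passes 120 N, or if a joint passes its speed limit or range.

## Robot

A 7-joint arm with a two-finger parallel gripper is mounted at the origin on the work surface; the furniture and walls round the work are solid. World frame = base frame: x ahead of the robot, y to its left, z up, the work surface at z = 0. Lengths are in m, angles in rad, forces in N, time in s.
With the tool pointing down it reaches from about 0.35 to 0.9 m from the base axis. Payload 8.1 kg.
Tool frame: the origin (TCP) lies midway between the tips of the shut fingers; the grasp point (between the pads) lies 19 mm behind it (env.tcp_to_grasp is the distance from the TCP to the grasp point, in m); z points along the fingers, y is the line along which they close (so a half turn about z gives the same grasp; the last joint's range is limited). The gripper opens to 92 mm and grips with 3 to 60 N. Pads are 19 mm wide; open, the fingers measure 130 mm over their backs; the gripper's body (75 mm by 190 mm) begins 47 mm behind the grasp point.
Start: joints at [1.074, 0.434, 0.025, 1.573, -0.012, 1.134, -0.075], TCP at [0.24, -0.577, 0.227] pointing down, gripper open.
Joint ranges: [-2.62, 2.62], [-0.44, 2.09], [-1.27, 1.32], [0.08, 2.57], [-1.32, 4.46], [0.12, 2], [-2.74, 2.74]. Speed limits (rad/s): [2.22, 2.22, 3.01, 3.01, 3.14, 3.14, 3.14].

## Interface

Orientations are given as a unit quaternion [w, x, y, z].
In Python, from cell import env gives the robot as it stands.
- The arm moves only by the tool apply_moves, never from a script. Its arguments are lists of equal length, an entry for each row: "travel": the shift along the tool's x, y, z in units of 30 mm (1.0 is 30 mm), a list of three; "roll": the turn about the tool's z in units of 8 degrees (1.0 is 8 degrees). In form: {"travel": [[x, y, z], ...], "roll": [roll, ...]}. A call has exactly 5 rows; each row shifts and turns the commanded pose from where the row before left it, along the tool's axes as they then stand; what a row does not reach is not made up. A row lasts 1/10 s, in which the tool goes at most 50 mm and 8.59 degrees, less where a joint would pass 70% of its speed; a pose out of reach is approached as far as the arm can. A call is refused whole if a number of a shift passes 1 or a number of a turn 1, either way. A call with a gripper value outside its range is refused whole. "claw" is the closure, from 0 (fully open) to 1 (shut), set as the call begins (left out, the last holds). The fingers move at their own pace and stop on an object; "newtons" is the grip in N (left out, the last holds). Time passes only in rows, so rows that do not move let the fingers close, or fill a call up. It gives the time, the measured TCP pose, the force, the opening and the grip force at its end, in the units of the state.
- env.sense(): the state, without advancing time (a new reading comes with each control period).
- env.capture(name): name is "side" or "top" or "wrist"; returns the picture (420x560x3 uint8, blue, green, red); there is no depth.
- env.calibration(name): a dict with "vfov" (degrees; the focal length in pixels is half the picture's height over the tangent of half this angle, whatever the lens; pixels are square), "cx", "cy" (the principal point, pixels), "world_to_cam" (4x4, takes a point from world to camera coordinates). Camera axes: x right, y up, looking along -z (the intrinsics and any distortion apply to the point x, -y, -z); pixel columns grow to the right and rows downward; lengths in m; the calibration is good to about 2 mm. A picture is of the moment at which its call begins: read the wrist's pose just before it. calibration takes no time and is no camera call; for the wrist camera it gives the pose at the moment of the call.
- env.close_job(): hands the job in; it is judged then, once.
Trained networks look in the newest picture that a camera, given by its name, has taken for a name from the list of things; names that differ only in an ending like _2 or _b are one class to them, and where a whole thing is asked for, a point or a joint stands for the part that bears it (a point fixed in the world has none). Each returns a list of dicts, best first, with "confidence" (0 to 1); they miss things now and then, are a little off and sometimes report something else, mostly with a low value. They report only what shows in the picture. A call takes as long as a camera call.
- env.silhouettes(camera, thing): "region" (420x560 bool, what is visible of it) and "box" ([left, top, right, bottom] in pixels, round what is visible of it).
The state is a dict: "clock": time; "joint_pos": joint angles; "joint_vel": joint speeds; "effort": joint torques, N m; "position": TCP position; "tool_rot": TCP orientation; "force": force on the tool from outside, world axes, zero at the start; "moment": the same for the moment, N m; "gripper_width": finger opening in m; "grasp_force": force on a finger pad.
Only numpy, scipy, OpenCV 4.12 (cv2) and the standard library are available. Lean on these libraries where they do the work, as an engineer would, in place of code of your own. Each camera call takes 0.05 s, during which the arm holds its last target. There are 200 camera calls.

## Working session

There is one attempt and no reset: what is moved stays moved. The work goes in short steps, Python scripts to look and compute and a tool call to move; the robot and the scene stay as the last step left them, time stands still between calls to the robot, and variables do not carry over. Pictures are saved under pics/ and viewed, at most 14 in all, crops included, and the job is handed in when it is done.

Besides the shell and the picture viewer there is one more tool, called after "Call:" as a command line: name --pt "numbers of a row" for each row, then --argument value for the rest. apply_moves: Moves the arm, as the interface text tells. Its arguments: {"type":"object","properties":{"travel":{"type":"array","items":{"type":"array","items":{"type":"number"}}},"roll":{"type":"array","items":{"type":"number"}},"claw":{"type":"number"},"newtons":{"type":"number"}},"required":["travel","roll"]}

```bash
ls; mkdir -p pics
cat > h.py <<'E'
import numpy as np, cv2
from cell import env
def snap(cam,name):
    im=env.capture(cam); cv2.imwrite('pics/%s.png'%name,im); return im
def cal(cam):
    c=env.calibration(cam); f=210/np.tan(np.radians(c['vfov'])/2); return c,f
def ray(cam,u,v,c=None):
    c=c or env.calibration(cam); f=210/np.tan(np.radians(c['vfov'])/2)
    M=np.array(c['world_to_cam']); R=M[:3,:3]; t=M[:3,3]
    d=np.array([(u-c['cx'])/f,-(v-c['cy'])/f,-1.]); return -R.T@t, R.T@d
def atz(cam,u,v,z,c=None):
    o,d=ray(cam,u,v,c); return o+d*(z-o[2])/d[2]
def proj(cam,p,c=None):
    c=c or env.calibration(cam); f=210/np.tan(np.radians(c['vfov'])/2)
    q=np.array(c['world_to_cam'])@np.r_[p,1]; return np.array([c['cx']+f*q[0]/-q[2], c['cy']-f*q[1]/-q[2]])
E
python3 - <<'E'
from h import *
for c in ['top','side','wrist']:
    k=env.calibration(c); print(c,{a:b for a,b in k.items() if a!='world_to_cam'}); print(np.round(k['world_to_cam'],3))
    if c!='wrist': snap(c,c+'0')
s=env.sense(); print(s['clock'],s['position'],s['tool_rot'],s['gripper_width'])
import numpy as np
a=cv2.imread('pics/top0.png');
E
```

```text
pics
top {'vfov': 44.02960508604134, 'cx': 284.26282109211684, 'cy': 210.3979570328336}
[[-0.002 -1.    -0.014  0.097]
 [ 0.982 -0.004  0.19  -0.501]
 [-0.19  -0.014  0.982 -1.334]
 [ 0.     0.     0.     1.   ]]
side {'vfov': 45.44208921577109, 'cx': 284.9452418233239, 'cy': 217.01775594026878}
[[ 0.996  0.086  0.02  -0.485]
 [-0.051  0.375  0.926 -0.094]
 [ 0.072 -0.923  0.378 -1.212]
 [ 0.     0.     0.     1.   ]]
wrist {'vfov': 64.0816943692598, 'cx': 279.77956264811064, 'cy': 206.81285633663353}
[[ 0.383 -0.924 -0.003 -0.623]
 [ 0.89   0.37  -0.265  0.034]
 [ 0.246  0.1    0.964 -0.39 ]
 [ 0.     0.     0.     1.   ]]
0.1 [ 0.23960141 -0.57676698  0.22602345] [-6.65914187e-04  9.80679914e-01  1.95618040e-01 -2.13286271e-04] 0.0919923404871416
```

View pics/top0.png

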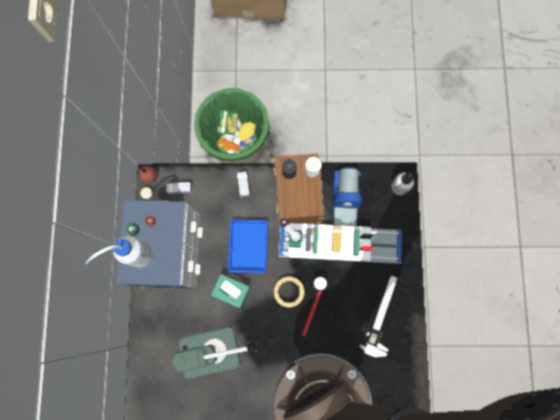

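View pics/side0.png

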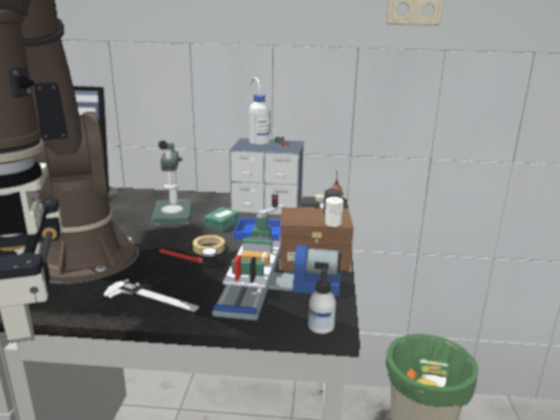

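Run:
```python
from h import *
im=cv2.imread('pics/top0.png')
for t,z in [('bar_a_mid',.024),('brass_bar_mid',.06),('lock_grip',.08),('crank_handle',.14),('tray',.02),('reagent_bottle',.06),('carriage',.05),('vise_bed',.05),('jaw_front',.05),('crank_axis',.1)]:
    for cam in ['top','side']:
      try: r=env.silhouettes(cam,t)
      except Exception as e: print(t,e); continue
      for d in r[:4]:
        m=d['region']; ys,xs=np.nonzero(m); 
        if len(xs)==0: continue
        print(t,cam,round(d['confidence'],2),np.round(d['box']).tolist(),[round(xs.mean(),1),round(ys.mean(),1)],len(xs), np.round(atz(cam,xs.mean(),ys.mean(),z),3) if cam=='top' else '')
crop=im[215:310,200:420]; crop=cv2.resize(crop,None,fx=3.6,fy=3.6,interpolation=cv2.INTER_CUBIC); cv2.imwrite('pics/tc.png',crop)
```

```text
bar_a_mid top 0.67 [239.0, 171.0, 249.0, 196.0] [np.float64(243.4), np.float64(184.1)] 245 [0.58  0.208 0.024]
bar_a_mid top 0.66 [282.0, 219.0, 370.0, 260.0] [np.float64(327.4), np.float64(241.6)] 2627 [ 0.421 -0.019  0.024]
bar_a_mid side 0.69 [270.0, 193.0, 277.0, 207.0] [np.float64(274.0), np.float64(200.9)] 84 
brass_bar_mid top 0.68 [332.0, 229.0, 343.0, 251.0] [np.float64(336.6), np.float64(238.9)] 240 [ 0.423 -0.041  0.06 ]
brass_bar_mid side 0.7 [239.0, 252.0, 270.0, 268.0] [np.float64(255.3), np.float64(256.5)] 278 
lock_grip top 0.59 [281.0, 220.0, 375.0, 260.0] [np.float64(328.0), np.float64(241.7)] 2567 [ 0.413 -0.017  0.08 ]
lock_grip side 0.63 [221.0, 194.0, 278.0, 290.0] [np.float64(254.7), np.float64(253.1)] 2217 
crank_handle top 0.66 [282.0, 219.0, 372.0, 264.0] [np.float64(327.8), np.float64(241.7)] 2550 [ 0.405 -0.012  0.14 ]
crank_handle side 0.73 [309.0, 268.0, 335.0, 336.0] [np.float64(321.4), np.float64(306.6)] 1239 
crank_handle side 0.54 [273.0, 195.0, 278.0, 206.0] [np.float64(274.3), np.float64(200.4)] 96 
tray top 0.9 [231.0, 219.0, 267.0, 271.0] [np.flo
[... 505 characters left out ...]
84 [308.0, 271.0, 336.0, 335.0] [np.float64(321.4), np.float64(306.5)] 1274 
carriage top 0.76 [280.0, 219.0, 371.0, 262.0] [np.float64(327.6), np.float64(241.6)] 2711 [ 0.417 -0.018  0.05 ]
carriage side 0.86 [221.0, 194.0, 281.0, 288.0] [np.float64(254.8), np.float64(253.2)] 2222 
vise_bed top 0.74 [283.0, 218.0, 376.0, 262.0] [np.float64(328.0), np.float64(241.6)] 2574 [ 0.417 -0.019  0.05 ]
jaw_front side 0.71 [242.0, 239.0, 271.0, 254.0] [np.float64(256.9), np.float64(245.6)] 366 
crank_axis top 0.95 [284.0, 219.0, 370.0, 262.0] [np.float64(327.8), np.float64(241.4)] 2396 [ 0.411 -0.015  0.1  ]
crank_axis side 0.57 [218.0, 194.0, 282.0, 288.0] [np.float64(255.1), np.float64(253.1)] 2230
```

View pics/tc.png

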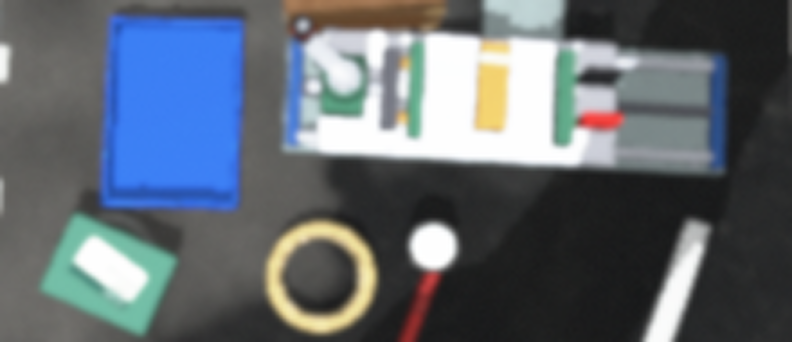

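Call:
apply_moves --pt "0 0 -0.6" --pt "0 0 -0.6" --pt "0 0 -0.6" --pt "0 0 -0.6" --pt "0 0 -0.6" --roll '[-0.84,-0.84,-0.84,-0.84,-0.84]' --claw 0

```text
clock: 1.6
position: [0.2397, -0.5771, 0.3175]
tool_rot: [0.0, 0.881, 0.473, -0.0]
force: [0.6, 0.8, -0.1]
gripper_width: 0.092
grasp_force: 0.0
```

Call:
apply_moves --pt "0 0 -0.6" --pt "0 0 -0.6" --pt "0 0 -0.6" --pt "0 0 -0.6" --pt "0 0 -0.6" --roll '[-0.84,-0.84,-0.84,-0.84,-0.84]'

```text
clock: 2.1
position: [0.2397, -0.5771, 0.4075]
tool_rot: [0.0, 0.707, 0.707, -0.0]
force: [0.1, -0.9, 0.8]
gripper_width: 0.092
grasp_force: 0.0
```

Call:
apply_moves --pt "1 0.4 0" --pt "1 0.4 0" --pt "1 0.4 0" --pt "1 0.4 0" --pt "1 0.4 0" --roll '[0,0,0,0,0]'

```text
clock: 2.6
position: [0.3007, -0.4261, 0.4068]
tool_rot: [0.0, 0.709, 0.706, -0.0]
force: [-0.3, -0.9, -0.3]
gripper_width: 0.0918
grasp_force: 0.0
```

Call:
apply_moves --pt "1 0.4 0" --pt "1 0.4 0" --pt "1 0.4 0" --pt "1 0.4 0" --pt "1 0.4 0" --roll '[0,0,0,0,0]'

```text
clock: 3.1
position: [0.3613, -0.2764, 0.4069]
tool_rot: [0.0, 0.709, 0.706, -0.0]
force: [0.9, 0.9, 0.4]
gripper_width: 0.0918
grasp_force: 0.0
```

Call:
apply_moves --pt "1 0.4 0" --pt "1 0.4 0" --pt "1 0.4 0" --pt "1 0.4 0" --pt "1 0.4 0" --roll '[0,0,0,0,0]'

```text
clock: 3.6
position: [0.4219, -0.1267, 0.4069]
tool_rot: [0.0, 0.709, 0.706, -0.0]
force: [0.6, 0.3, 0.1]
gripper_width: 0.0917
grasp_force: 0.0
```

```bash
cat >> h.py <<'E'
from scipy.spatial.transform import Rotation as Ro
def toolR(s=None):
    s=s or env.sense(); w,x,y,z=s['tool_rot']; return Ro.from_quat([x,y,z,w]).as_matrix(), np.array(s['position'])
def yaw():
    R,p=toolR(); return np.degrees(np.arctan2(R[1,0],R[0,0]))
def go(target):
    R,p=toolR(); return np.round(R.T@(np.array(target)-p)/.03,2)
E
python3 - <<'E'
from h import *
R,p=toolR(); print(env.sense()['clock'],p,yaw(),env.sense()['joint_pos'])
c=env.calibration('wrist'); o,_=ray('wrist',280,210,c); print('cam in tool',R.T@(o-p), np.round(R.T@np.array(c['world_to_cam'])[:3,:3].T,3))
snap('wrist','w1')
E
```

```text
3.6 [ 0.4219059 -0.1266726  0.4069349] 89.74598401573805 [ 0.70138335  0.06366684 -0.55882137  1.63559913  0.03440116  1.45155039
  0.13496322]
cam in tool [ 0.07165266 -0.00023129 -0.1572997 ] [[-0.     0.965  0.264]
 [ 1.    -0.     0.001]
 [ 0.001  0.264 -0.965]]
```

View pics/w1.png

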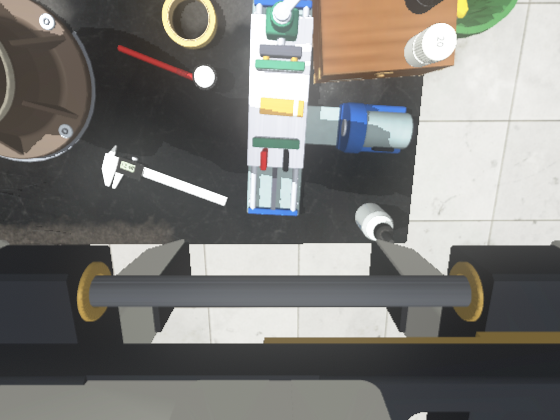

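```bash
cat >> h.py <<'E'
def tri(rays):
    A=np.zeros((3,3));b=np.zeros(3);
    for o,d in rays:
        d=d/np.linalg.norm(d);P=np.eye(3)-np.outer(d,d);A+=P;b+=P@o
    x=np.linalg.solve(A,b); res=[np.linalg.norm((np.eye(3)-np.outer(d,d)/(d@d))@(x-o)) for o,d in rays]
    return np.round(x,4),np.round(res,4)
E
python3 - <<'E'
from h import *
w=lambda u,v: ray('wrist',u,v)
t=lambda u,v: ray('top',200+u/3.6,215+v/3.6)
for n,a,b in [('red',(264,157),(600,120)),('black',(286,157),(600,76)),('brass',(282,106),(492,90)),('rightjaw',(275,142.5),(564,98)),('leftjaw',(280,65),(416,90)),('baseR',(273,211),(722,115))]:
    print(n,tri([w(*a),t(*b)]))
for th in ['lock_tab','brass_bar_mid','jaw_face','jaw_front','bar_a_mid','reagent_bottle']:
    for d in env.silhouettes('wrist',th)[:3]:
        ys,xs=np.nonzero(d['region']); print(th,round(d['confidence'],2),np.round(d['box']),xs.mean().round(1),ys.mean().round(1))
E
```

```text
red (array([ 0.3989, -0.1142,  0.0572]), array([0.0046, 0.0046]))
black (array([ 0.4317, -0.115 ,  0.0547]), array([0.0052, 0.0052]))
brass (array([ 0.4239, -0.0388,  0.0508]), array([0.004, 0.004]))
rightjaw (array([ 0.4153, -0.0908,  0.0561]), array([0.0027, 0.0027]))
leftjaw (array([0.4213, 0.016 , 0.0684]), array([0.0027, 0.0027]))
baseR (array([ 0.4122, -0.2251, -0.0418]), array([0.0028, 0.0028]))
brass_bar_mid 0.74 [260.  97. 305. 116.] 281.2 106.3
jaw_face 0.92 [257.  54. 307.  74.] 279.6 64.8
jaw_front 0.55 [257.  55. 304.  76.] 279.1 64.9
reagent_bottle 0.69 [355. 204. 394. 240.] 374.5 221.9
reagent_bottle 0.69 [255.  55. 305.  74.] 279.5 64.7
```

Call:
apply_moves --pt "-0.16 0 0.62" --pt "-0.16 0 0.62" --pt "-0.16 0 0.62" --pt "-0.16 0 0.62" --pt "-0.16 0 0.62" --roll '[0,0,0,0,0]'

```text
clock: 4.45
position: [0.4211, -0.1533, 0.313]
tool_rot: [0.0, 0.709, 0.705, -0.0]
force: [-0.3, -0.6, 0.8]
gripper_width: 0.0918
grasp_force: 0.0
```

Call:
apply_moves --pt "-0.16 0 0.62" --pt "-0.16 0 0.62" --pt "-0.16 0 0.62" --pt "-0.16 0 0.62" --pt "-0.16 0 0.62" --roll '[0,0,0,0,0]'

```text
clock: 4.95
position: [0.421, -0.1774, 0.22]
tool_rot: [0.0, 0.709, 0.705, -0.0]
force: [0.1, -0.7, -0.0]
gripper_width: 0.0917
grasp_force: 0.0
```

Run:
```python
from h import *
R,p=toolR(); print(p)
snap('wrist','w2')
```

```text
[ 0.42101454 -0.17737637  0.21996169]
```

View pics/w2.png

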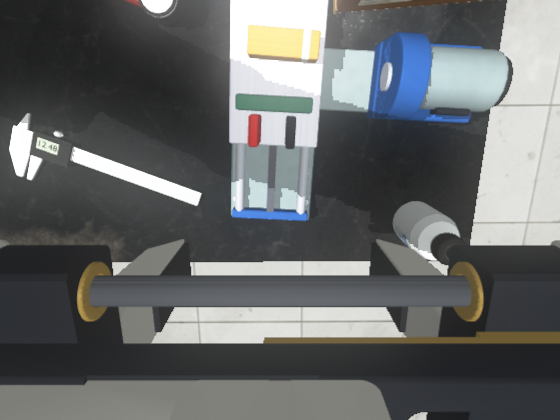

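Run:
```python
from h import *
im=cv2.imread('pics/w2.png')
c=cv2.resize(im[85:160,225:325],None,fx=7,fy=7,interpolation=cv2.INTER_NEAREST); cv2.imwrite('pics/w2c.png',c)
```

```text
(no output)
```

View pics/w2c.png

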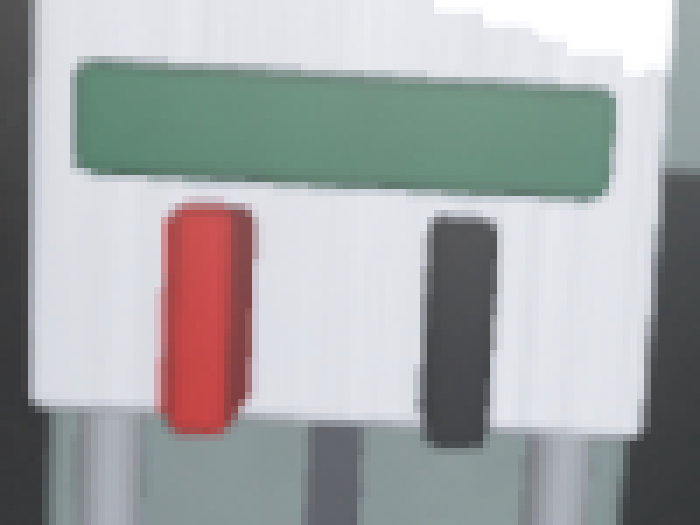

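Run:
```python
from h import *
R,p=toolR()
for z in (.083,.087,.091):
    a=atz('wrist',253.1,130.4,z);b=atz('wrist',290.4,132.1,z); print(z,(a+b)/2,np.linalg.norm(a-b), np.degrees(np.arctan2(*(b-a)[1::-1])))
L=(a+b)/2
M=(atz('wrist',253.1,130.4,.087)+atz('wrist',290.4,132.1,.087))/2
print(go([M[0]+.003,M[1],.053]))
# check with top cam
print(proj('top',M))
```

```text
0.083 [ 0.41191629 -0.11931053  0.083     ] 0.03168464803252421 -2.964234289740786
0.087 [ 0.41203126 -0.11913263  0.087     ] 0.031250001879513906 -2.9642342897407734
0.091 [ 0.41214623 -0.11895473  0.091     ] 0.03081535572650367 -2.9642342897408063
[ 1.95 -0.14  5.48]
[368.29353823 241.5632758 ]
```

Call:
apply_moves --pt "0 0 0" --pt "0.97 -0.115 0" --pt "0.97 -0.115 0" --pt "0 0 1" --pt "0 0 1" --roll '[0.34,0,0,0,0]'

```text
clock: 5.5
position: [0.4185, -0.1177, 0.1612]
tool_rot: [0.002, 0.725, 0.689, 0.001]
force: [-0.0, -0.1, 0.5]
gripper_width: 0.092
grasp_force: 0.0
```

Call:
apply_moves --pt "0 0 0.8" --pt "0 0 0.8" --pt "0 0 0.8" --pt "0 0 0.8" --pt "0 0 0.37" --roll '[0,0,0,0,0]'

```text
clock: 6.0
position: [0.4168, -0.1182, 0.0523]
tool_rot: [-0.001, 0.726, 0.688, -0.001]
force: [-0.9, 0.3, -0.3]
gripper_width: 0.0917
grasp_force: 0.0
```

Call:
apply_moves --pt "0 0 0" --pt "0 0 0" --pt "0 0 0" --pt "0 0 0" --pt "0 0 0" --roll '[0,0,0,0,0]' --claw 1 --newtons 30

```text
clock: 6.5
position: [0.418, -0.1177, 0.0543]
tool_rot: [0.001, 0.725, 0.689, 0.0]
force: [-0.2, -0.4, 0.1]
gripper_width: 0.0562
grasp_force: 0.0
```

Call:
apply_moves --pt "0 0 0" --pt "0 0 0" --pt "0 0 0" --pt "0 0 0" --pt "0 0 0" --roll '[0,0,0,0,0]'

```text
clock: 7.0
position: [0.4182, -0.1177, 0.0536]
tool_rot: [0.0, 0.725, 0.689, 0.0]
force: [4.2, -1.2, -9.3]
gripper_width: 0.0334
grasp_force: 30.0
```

Call:
apply_moves --pt "-0.3 0 0" --pt "-0.4 0 0" --pt "-0.4 0 0" --pt "-0.4 0 0" --pt "-0.3 0 0" --roll '[0,0,0,0,0]'

```text
clock: 7.5
position: [0.4151, -0.1723, 0.0536]
tool_rot: [0.0, 0.725, 0.688, 0.0]
force: [4.8, 1.7, -7.6]
gripper_width: 0.033
grasp_force: 30.0
```

Call:
apply_moves --pt "-0.2 0 0" --pt "-0.2 0 0" --pt "-0.2 0 0" --pt "-0.2 0 0" --pt "0 0 0" --roll '[0,0,0,0,0]'

```text
clock: 8.0
position: [0.4143, -0.1884, 0.0535]
tool_rot: [-0.003, 0.723, 0.69, 0.003]
force: [4.0, 29.5, 2.0]
gripper_width: 0.0327
grasp_force: 30.0
```

Call:
apply_moves --pt "-0.1 0 0" --pt "-0.1 0 0" --pt "0 0 0" --pt "0 0 0" --pt "0 0 0" --roll '[0,0,0,0,0]'

```text
clock: 8.5
position: [0.4141, -0.1912, 0.0534]
tool_rot: [-0.004, 0.722, 0.692, 0.004]
force: [4.6, 40.6, 2.7]
gripper_width: 0.0329
grasp_force: 29.9
```

Call:
apply_moves --pt "0.1 0 0" --pt "0.1 0 0" --pt "0 0 0" --pt "0 0 0" --pt "0 0 0" --roll '[0,0,0,0,0]'

```text
clock: 9.0
position: [0.4141, -0.191, 0.0535]
tool_rot: [-0.002, 0.724, 0.69, 0.002]
force: [5.4, 17.8, -2.8]
gripper_width: 0.0326
grasp_force: 29.9
```

Call:
apply_moves --pt "0 0 0" --pt "0 0 0" --pt "0 0 0" --pt "0 0 0" --pt "0 0 0" --roll '[0,0,0,0,0]' --claw 0

```text
clock: 9.5
position: [0.4137, -0.196, 0.0538]
tool_rot: [0.0, 0.725, 0.688, -0.0]
force: [-0.2, -0.4, -0.8]
gripper_width: 0.0682
grasp_force: 0.0
```

Call:
apply_moves --pt "0 0 -1" --pt "0 0 -1" --pt "0 0 -1" --pt "0 0 -1" --pt "0 0 -1" --roll '[0,0,0,0,0]'

```text
clock: 10.0
position: [0.4134, -0.1955, 0.2051]
tool_rot: [0.0, 0.725, 0.688, 0.0]
force: [0.3, -0.4, 0.4]
gripper_width: 0.0915
grasp_force: 0.0
```

Call:
apply_moves --pt "0 0 -0.6" --pt "0 0 0" --pt "0 0 0" --pt "0 0 0" --pt "0 0 0" --roll '[0,0,0,0,0]'

```text
clock: 10.5
position: [0.4129, -0.1952, 0.2206]
tool_rot: [-0.001, 0.725, 0.689, -0.0]
force: [-0.2, 0.2, 0.3]
gripper_width: 0.0915
grasp_force: 0.0
```

Run:
```python
from h import *
R,p=toolR(); print(p,yaw())
im=snap('wrist','w3')
for th in ['brass_bar_mid','jaw_face']:
    for d in env.silhouettes('wrist',th)[:2]:
        m=d['region'].astype(np.uint8); c=max(cv2.findContours(m,0,2)[0],key=cv2.contourArea); print(th,round(d['confidence'],2),np.round(d['box']),cv2.minAreaRect(c))
cv2.imwrite('pics/w3c.png',cv2.resize(im[0:235,150:400],None,fx=2.5,fy=2.5,interpolation=cv2.INTER_CUBIC))
```

```text
[ 0.41293434 -0.19521089  0.22060966] 87.04209485504892
brass_bar_mid 0.62 [248.  87. 320. 118.] ((284.1920471191406, 103.00739288330078), (69.94828033447266, 28.44051170349121), 2.2025983333587646)
jaw_face 0.76 [236.  20. 318.  51.] ((277.0, 34.0), (28.0, 82.0), 90.0)
```

View pics/w3c.png

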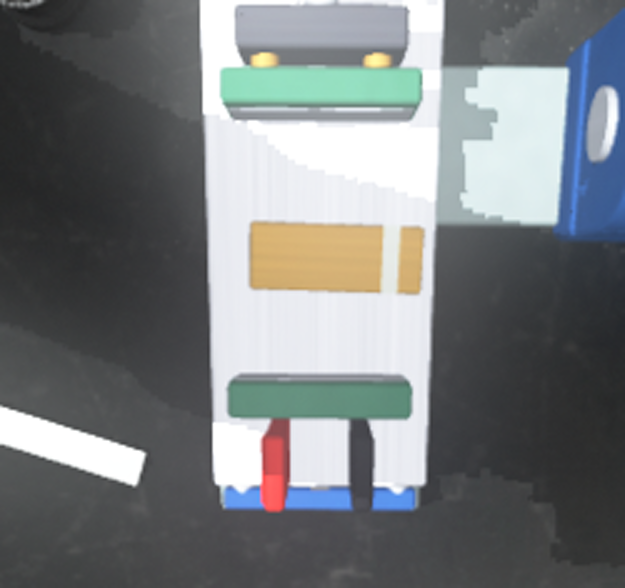

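Run:
```python
from h import *
R,p=toolR()
P=lambda u,v,z: atz('wrist',150+u/2.5,v/2.5,z)
for n,q in [('fixed top',P(319.5,380,.062)),('fixed foot',P(319.5,375,.032)),('spr top',P(321,105,.062)),('spr foot',P(321,118,.032)),('brass',P(336,257.5,.056)),('lock red',P(273,500,.082)),]:
    print(n,np.round(q,4),'tool mm',np.round(R.T@(q-p)*1000,1))
print(go(P(336,257.5,.036)))
```

```text
fixed top [ 0.4126 -0.1568  0.062 ] tool mm [ 38.3  -2.5 159.1]
fixed foot [ 0.4123 -0.1579  0.032 ] tool mm [ 37.1  -2.7 189.1]
spr top [ 0.4181 -0.0629  0.062 ] tool mm [132.3  -1.8 159.1]
spr foot [ 0.418  -0.0616  0.032 ] tool mm [133.6  -2.  189.1]
brass [ 0.421  -0.1132  0.056 ] tool mm [ 82.3   3.6 165.1]
lock red [ 0.3937 -0.1972  0.082 ] tool mm [ -3.  -19.4 139. ]
[2.76 0.13 6.17]
```

Call:
apply_moves --pt "0.92 0.04 0" --pt "0.92 0.04 0" --pt "0.92 0.04 0" --pt "0 0 1" --pt "0 0 1" --roll '[0,0,0,0,0]'

```text
clock: 11.15
position: [0.4223, -0.112, 0.1614]
tool_rot: [0.001, 0.725, 0.689, 0.001]
force: [-0.4, -1.9, -0.2]
gripper_width: 0.0915
grasp_force: 0.0
```

Call:
apply_moves --pt "0 0 1" --pt "0 0 1" --pt "0 0 1" --pt "0 0 0.7" --pt "0 0 0.3" --roll '[0,0,0,0,0]'

```text
clock: 11.65
position: [0.4203, -0.1125, 0.0398]
tool_rot: [-0.001, 0.725, 0.689, -0.001]
force: [-0.4, 0.2, 0.4]
gripper_width: 0.0915
grasp_force: 0.0
```

Call:
apply_moves --pt "0 0 0.1" --pt "0 0 0" --pt "0 0 0" --pt "0 0 0" --pt "0 0 0" --roll '[0,0,0,0,0]' --claw 1 --newtons 30

```text
clock: 12.15
position: [0.422, -0.1131, 0.0394]
tool_rot: [0.001, 0.725, 0.689, 0.0]
force: [-0.4, 0.3, 7.6]
gripper_width: 0.064
grasp_force: 29.9
```

Run:
```python
from h import *
s=env.sense();print(s['position'],s['force'],s['gripper_width'],s['grasp_force'])
print(atz('top',248,245.9,.004),atz('top',249,244.9,.022))
```

```text
[ 0.42197284 -0.11307376  0.03943713] [-0.40482765  0.33785302  7.59610352] 0.06399160608072132 29.887331128120422
[0.41223083 0.1949741  0.004     ] [0.41268477 0.19079857 0.022     ]
```

Call:
apply_moves --pt "0 0 -0.6" --pt "0 0 -1" --pt "0 0 -1" --pt "0 0 -1" --pt "0 0 -1" --roll '[0,0,0,0,0]' --newtons 45

```text
clock: 12.65
position: [0.4211, -0.1128, 0.1781]
tool_rot: [0.0, 0.725, 0.689, 0.0]
force: [1.2, -1.0, -2.2]
gripper_width: 0.0634
grasp_force: 44.9
```

Call:
apply_moves --pt "0 0 -1" --pt "0 0 -0.5" --pt "0.5 -0.05 0" --pt "0.95 -0.08 0" --pt "0.95 -0.08 0" --roll '[0,0,0,0,0]'

```text
clock: 13.15
position: [0.4186, -0.0402, 0.222]
tool_rot: [0.0, 0.726, 0.688, 0.0]
force: [0.7, 0.5, -1.3]
gripper_width: 0.0634
grasp_force: 44.9
```

Call:
apply_moves --pt "0.95 -0.08 0" --pt "0.95 -0.08 0" --pt "0.95 -0.08 0" --pt "0.95 -0.08 0" --pt "0.95 -0.08 0" --roll '[0,0,0,0,0]'

```text
clock: 13.65
position: [0.4139, 0.1032, 0.2218]
tool_rot: [0.0, 0.725, 0.689, 0.0]
force: [1.7, 0.4, -1.7]
gripper_width: 0.0637
grasp_force: 44.9
```

Call:
apply_moves --pt "0.95 -0.08 0" --pt "0.95 -0.08 0" --pt "0.95 -0.08 0" --pt "0.5 -0.05 0" --pt "0 0 0" --roll '[0,0,0,0,0]'

```text
clock: 14.15
position: [0.4101, 0.2054, 0.2219]
tool_rot: [-0.0, 0.724, 0.69, 0.001]
force: [0.2, -0.5, -1.0]
gripper_width: 0.0634
grasp_force: 44.9
```

Run:
```python
from h import *
R,p=toolR(); print(p)
im=snap('wrist','w4')
for th in ['bar_a_mid','tray']:
    for d in env.silhouettes('wrist',th)[:4]:
        m=d['region'].astype(np.uint8); c=max(cv2.findContours(m,0,2)[0],key=cv2.contourArea); r=cv2.minAreaRect(c); print(th,round(d['confidence'],2),np.round(d['box']),r,atz('wrist',*r[0],.022))
```

```text
[0.41008685 0.20543001 0.22191878]
tray 0.71 [216. 147. 347. 239.] ((280.5, 190.0), (90.0, 131.0), 90.0) [0.41035086 0.19483713 0.022     ]
tray 0.3 [403. 155. 472. 188.] ((437.12164306640625, 172.229736328125), (26.13943862915039, 68.88317108154297), 80.53767395019531) [0.57893486 0.20554143 0.022     ]
```

View pics/w4.png

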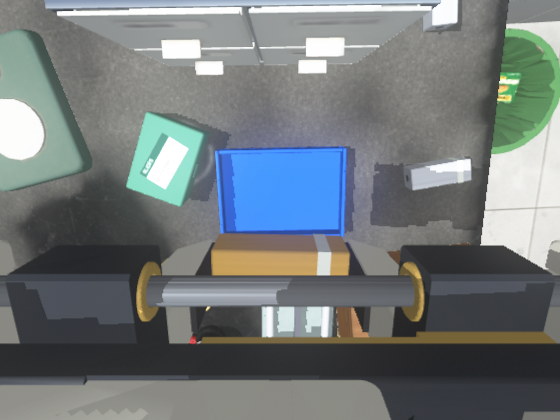

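Call:
apply_moves --pt "0 0 0.8" --pt "0 0 1" --pt "0 0 1" --pt "0 0 1" --pt "0 0 1" --roll '[0,0,0,0,0]'

```text
clock: 14.8
position: [0.4112, 0.2015, 0.0766]
tool_rot: [0.0, 0.726, 0.688, -0.0]
force: [0.6, -0.1, -2.0]
gripper_width: 0.0631
grasp_force: 44.9
```

Call:
apply_moves --pt "0 0 1" --pt "0 0 0.7" --pt "0 0 0.3" --pt "0 0 0.2" --pt "0 0 0" --roll '[0,0,0,0,0]'

```text
clock: 15.3
position: [0.4112, 0.2026, 0.0119]
tool_rot: [0.0, 0.725, 0.688, 0.0]
force: [0.3, 0.5, -1.2]
gripper_width: 0.0637
grasp_force: 44.9
```

Call:
apply_moves --pt "0 0 0.15" --pt "0 0 0" --pt "0 0 0" --pt "0 0 0" --pt "0 0 0" --roll '[0,0,0,0,0]'

```text
clock: 15.8
position: [0.4117, 0.2035, 0.0093]
tool_rot: [0.001, 0.725, 0.688, 0.001]
force: [-7.9, -2.8, 24.8]
gripper_width: 0.0635
grasp_force: 45.0
```

Call:
apply_moves --pt "0 0 0" --pt "0 0 0" --pt "0 0 0" --pt "0 0 0" --pt "0 0 0" --roll '[0,0,0,0,0]' --claw 0.18

```text
clock: 16.3
position: [0.4109, 0.2031, 0.0071]
tool_rot: [0.0, 0.725, 0.689, 0.0]
force: [-0.4, -0.7, -0.3]
gripper_width: 0.0751
grasp_force: 0.0
```

Call:
apply_moves --pt "0 0 -0.6" --pt "0 0 -1" --pt "0 0 -1" --pt "0 0 -1" --pt "0 0 -1" --roll '[0,0,0,0,0]'

```text
clock: 16.8
position: [0.4104, 0.203, 0.1462]
tool_rot: [-0.0, 0.725, 0.689, -0.0]
force: [0.1, 0.4, -0.2]
gripper_width: 0.0755
grasp_force: 0.0
```

Call:
apply_moves --pt "0 0 -1" --pt "0 0 -1" --pt "0 0 -1" --pt "0 0 -0.5" --pt "0.4 0.9 0" --roll '[0,0,0,0,0]'

```text
clock: 17.3
position: [0.4374, 0.2138, 0.2527]
tool_rot: [0.001, 0.725, 0.689, 0.001]
force: [0.0, 1.0, 0.5]
gripper_width: 0.0755
grasp_force: 0.0
```

Call:
apply_moves --pt "0.4 0.9 0" --pt "0.4 0.9 0" --pt "0.4 0.9 0" --pt "0 0 0" --pt "0 0 0" --roll '[0,0,0,0,0]' --claw 0

```text
clock: 17.8
position: [0.5207, 0.2456, 0.2494]
tool_rot: [-0.001, 0.725, 0.689, -0.001]
force: [-0.9, -0.2, 0.2]
gripper_width: 0.0922
grasp_force: 0.0
```

Run:
```python
from h import *
R,p=toolR(); print(p)
im=snap('wrist','w5')
for th in ['bar_a_mid','bar_c_mid']:
    for d in env.silhouettes('wrist',th)[:4]:
        m=d['region'].astype(np.uint8); c=max(cv2.findContours(m,0,2)[0],key=cv2.contourArea); r=cv2.minAreaRect(c); print(th,round(d['confidence'],2),np.round(d['box']),r,atz('wrist',*r[0],.022))
```

```text
[0.52068588 0.2456325  0.24938168]
bar_a_mid 0.59 [308. 188. 364. 219.] ((333.872802734375, 204.6734161376953), (24.253122329711914, 53.52412796020508), 81.25383758544922) [0.58175133 0.21093876 0.022     ]
```

View pics/w5.png

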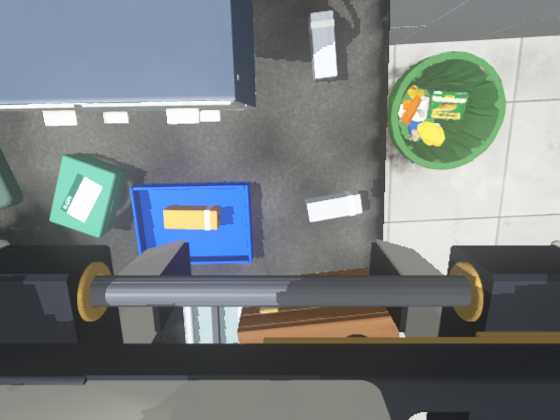

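Run:
```python
from h import *
im=cv2.imread('pics/w5.png'); hsv=cv2.cvtColor(im,cv2.COLOR_BGR2HSV)
R,p=toolR()
for n,(x0,y0,x1,y1) in {'b1':(300,185,370,225),'b2':(305,5,345,85)}.items():
    g=cv2.cvtColor(im,cv2.COLOR_BGR2GRAY)[y0:y1,x0:x1]
    for th in (100,180):
        c=max(cv2.findContours((g>th).astype(np.uint8),0,2)[0],key=cv2.contourArea); b=cv2.boxPoints(cv2.minAreaRect(c))+[x0,y0]
        P=np.array([atz('wrist',*q,.024) for q in b]); 
        e=[np.linalg.norm(P[1]-P[0]),np.linalg.norm(P[2]-P[1])]; v=(P[2]-P[1]) if e[1]>e[0] else P[1]-P[0]
        C=P.mean(0); print(n,th,np.round(b).tolist(),'ctr',C.round(4),'sz',np.round(e,3),'yaw',np.degrees(np.arctan2(v[1],v[0])).round(1),'go',go([C[0],C[1],.006]))
print(env.sense()['joint_pos'])
# any third bar in top view
for d in env.silhouettes('top','bar_b_mid')[:5]: print(round(d['confidence'],2),np.round(d['box']))
snap('top','top1'); 
for d in env.silhouettes('top','bar_b_mid')[:5]: print(round(d['confidence'],2),np.round(d['box']))
```

```text
b1 100 [[300.0, 185.0], [369.0, 185.0], [369.0, 224.0], [300.0, 224.0]] ctr [0.5824 0.2111 0.024 ] sz [0.08  0.048] yaw -2.9 go [-1.03  2.13  8.14]
b1 180 [[306.0, 201.0], [359.0, 193.0], [363.0, 214.0], [309.0, 222.0]] ctr [0.5819 0.2076 0.024 ] sz [0.063 0.026] yaw 6.1 go [-1.14  2.12  8.14]
b2 100 [[305.0, 10.0], [344.0, 10.0], [344.0, 84.0], [305.0, 84.0]] ctr [0.5733 0.382  0.024 ] sz [0.04  0.071] yaw -90.0 go [4.65 1.54 8.14]
b2 180 [[310.0, 12.0], [332.0, 11.0], [337.0, 77.0], [314.0, 78.0]] ctr [0.5722 0.3847 0.024 ] sz [0.023 0.063] yaw -86.3 go [4.73 1.5  8.14]
[ 0.01167032  0.44667161 -0.778379    1.61744743  0.32977277  1.21455049
 -0.88526227]
0.73 [169. 183. 193. 194.]
0.62 [165. 185. 188. 195.]
```

Call:
apply_moves --pt "0 0 0" --pt "0 0 0" --pt "-0.74 0.95 0" --pt "-0.74 0.95 0" --pt "0 0 1" --roll '[-0.57,-0.57,0,0,0]'

```text
clock: 18.6
position: [0.5885, 0.2041, 0.2227]
tool_rot: [0.003, 0.671, 0.742, 0.003]
force: [1.4, 0.4, -0.6]
gripper_width: 0.0917
grasp_force: 0.0
```

Call:
apply_moves --pt "0 0 1" --pt "0 0 1" --pt "0 0 1" --pt "0 0 0.5" --pt "0 0 0" --roll '[0,0,0,0,0]'

```text
clock: 19.1
position: [0.5814, 0.2066, 0.1134]
tool_rot: [-0.001, 0.668, 0.744, -0.002]
force: [-0.9, 0.2, 0.1]
gripper_width: 0.0918
grasp_force: 0.0
```

Run:
```python
from h import *
s=env.sense(); R,p=toolR(s); print(p,yaw(),s['force'])
im=snap('wrist','w6')
for d in env.silhouettes('wrist','bar_a_mid')[:4]:
        m=d['region'].astype(np.uint8); c=max(cv2.findContours(m,0,2)[0],key=cv2.contourArea); r=cv2.minAreaRect(c); print(round(d['confidence'],2),np.round(d['box']),r,atz('wrist',*r[0],.022))
print(go([.582,.2076,.006]), proj('wrist',[.582,.2076,.024]))
```

```text
[0.58137222 0.20655539 0.11342806] 96.16249089106935 [-0.85765093  0.20837704  0.13465935]
0.68 [241. 184. 325. 228.] ((281.5851745605469, 206.75830078125), (37.61247253417969, 83.32333374023438), 88.85424041748047) [0.58361747 0.21094441 0.022     ]
[-0.01 -0.03  3.67] [279.05061429 211.36808969]
```

Call:
apply_moves --pt "0 0 1" --pt "0 0 1" --pt "0 0 1" --pt "0 0 0.5" --pt "0 0 0" --roll '[0,0,0,0,0]'

```text
clock: 19.7
position: [0.5822, 0.2072, 0.0096]
tool_rot: [-0.0, 0.668, 0.744, -0.001]
force: [0.0, -0.0, 0.0]
gripper_width: 0.0919
grasp_force: 0.0
```

Call:
apply_moves --pt "0 0 0" --pt "0 0 0" --pt "0 0 0" --pt "0 0 0" --pt "0 0 0" --roll '[0,0,0,0,0]' --claw 1 --newtons 45

```text
clock: 20.2
position: [0.5831, 0.2076, 0.0111]
tool_rot: [0.0, 0.668, 0.744, 0.001]
force: [-0.9, -1.7, 7.0]
gripper_width: 0.0636
grasp_force: 44.8
```

Call:
apply_moves --pt "0 0 -0.5" --pt "0 0 -1" --pt "0 0 -1" --pt "0 0 -1" --pt "0 0 -1" --roll '[0,0,0,0,0]'

```text
clock: 20.7
position: [0.5822, 0.2074, 0.1472]
tool_rot: [-0.0, 0.668, 0.744, 0.0]
force: [0.2, 0.2, -2.5]
gripper_width: 0.0638
grasp_force: 44.8
```

Call:
apply_moves --pt "0 0 -1" --pt "0 0 -1" --pt "0 0 -1" --pt "0 0 -0.5" --pt "0 0 0" --roll '[0,0,0,0,0]'

```text
clock: 21.2
position: [0.5832, 0.2082, 0.2526]
tool_rot: [0.001, 0.668, 0.744, 0.002]
force: [0.9, 0.8, -1.1]
gripper_width: 0.0638
grasp_force: 44.8
```

Run:
```python
from h import *
s=env.sense(); print(s['position'],yaw(),s['gripper_width'],s['force'],s['joint_pos'])
vb=np.array([.4124,-.1575]); u=np.array([.0516,.9987]); 
for k in (12,36,60): print(k, vb+u*.001*k)
```

```text
[0.58315408 0.20821307 0.25257779] 96.16422025334231 0.06378018183225885 [ 0.90249852  0.7533585  -1.05994759] [ 0.08059145  0.52185324 -0.78669315  1.50707331  0.37985747  1.26662393
 -0.64494753]
12 [ 0.4130192 -0.1455156]
36 [ 0.4142576 -0.1215468]
60 [ 0.415496 -0.097578]
```

Call:
apply_moves --pt "0 0 0" --pt "0 0 0" --pt "-0.5 -0.2 0" --pt "-0.9 -0.39 0" --pt "-0.9 -0.39 0" --roll '[0.57,0.57,0,0,0]'

```text
clock: 21.7
position: [0.5482, 0.1392, 0.248]
tool_rot: [-0.001, 0.725, 0.689, -0.001]
force: [0.5, 0.5, -1.6]
gripper_width: 0.0635
grasp_force: 44.8
```

Call:
apply_moves --pt "-0.9 -0.39 0" --pt "-0.9 -0.39 0" --pt "-0.9 -0.39 0" --pt "-0.9 -0.39 0" --pt "-0.9 -0.39 0" --roll '[0,0,0,0,0]'

```text
clock: 22.2
position: [0.4825, 0.0069, 0.2485]
tool_rot: [-0.001, 0.725, 0.689, -0.001]
force: [0.4, 0.5, -2.0]
gripper_width: 0.0634
grasp_force: 44.8
```

Call:
apply_moves --pt "-0.9 -0.39 0" --pt "-0.9 -0.39 0" --pt "-0.9 -0.39 0" --pt "-0.9 -0.3 0" --pt "-0.6 -0.27 0" --roll '[0,0,0,0,0]'

```text
clock: 22.7
position: [0.4236, -0.1169, 0.2486]
tool_rot: [-0.001, 0.726, 0.688, -0.001]
force: [0.6, -0.1, -0.9]
gripper_width: 0.0637
grasp_force: 44.8
```

Call:
apply_moves --pt "0 0 0.5" --pt "0 0 1" --pt "0 0 1" --pt "0 0 0.5" --pt "0 0 0" --roll '[0,0,0,0,0]'

```text
clock: 23.2
position: [0.4228, -0.1146, 0.1572]
tool_rot: [-0.003, 0.725, 0.689, -0.001]
force: [0.8, 0.2, -1.3]
gripper_width: 0.0638
grasp_force: 44.8
```

Run:
```python
from h import *
s=env.sense(); print(s['position'],yaw(),s['gripper_width'],s['force']); print(go([.4133,-.1405,.047]))
```

```text
[ 0.42283767 -0.11455834  0.15715676] 87.05657042873594 0.06383664428041569 [ 0.78808928  0.20372824 -1.27539706]
[-0.89 -0.25  3.67]
```

Call:
apply_moves --pt "-0.45 -0.13 0" --pt "-0.45 -0.12 0" --pt "0 0 1" --pt "0 0 1" --pt "0 0 1" --roll '[0,0,0,0,0]'

```text
clock: 23.7
position: [0.4169, -0.1419, 0.0697]
tool_rot: [0.001, 0.725, 0.688, 0.0]
force: [0.8, -0.2, -1.3]
gripper_width: 0.0637
grasp_force: 44.8
```

Call:
apply_moves --pt "0 0 0.3" --pt "0 0 0.2" --pt "0 0 0.15" --pt "0 0 0" --pt "0 0 0" --roll '[0,0,0,0,0]'

```text
clock: 24.2
position: [0.4173, -0.1416, 0.0514]
tool_rot: [0.001, 0.725, 0.689, 0.0]
force: [-0.5, 0.5, -1.7]
gripper_width: 0.0632
grasp_force: 44.8
```

Call:
apply_moves --pt "0 0 0.1" --pt "0 0 0.1" --pt "0 0 0" --pt "0 0 0" --pt "0 0 0" --roll '[0,0,0,0,0]'

```text
clock: 24.7
position: [0.4167, -0.1414, 0.0446]
tool_rot: [0.0, 0.725, 0.689, -0.0]
force: [0.2, -0.0, -1.2]
gripper_width: 0.0635
grasp_force: 44.8
```

Call:
apply_moves --pt "0 0 0.06" --pt "0 0 0.04" --pt "0 0 0" --pt "0 0 0" --pt "0 0 0" --roll '[0,0,0,0,0]'

```text
clock: 25.2
position: [0.4169, -0.1415, 0.0429]
tool_rot: [0.001, 0.725, 0.689, -0.0]
force: [-7.6, 1.8, 26.5]
gripper_width: 0.0633
grasp_force: 44.8
```

Call:
apply_moves --pt "0 0 0" --pt "0 0 0" --pt "0 0 0" --pt "0 0 0" --pt "0 0 0" --roll '[0,0,0,0,0]' --claw 0.2

```text
clock: 25.7
position: [0.4166, -0.1414, 0.0415]
tool_rot: [-0.0, 0.725, 0.689, -0.0]
force: [0.9, 0.6, -0.3]
gripper_width: 0.0734
grasp_force: 0.0
```

Call:
apply_moves --pt "0 0 -0.3" --pt "0 0 -0.7" --pt "0 0 -1" --pt "0 0 -1" --pt "0 0 -1" --roll '[0,0,0,0,0]'

```text
clock: 26.2
position: [0.4165, -0.1411, 0.1633]
tool_rot: [-0.0, 0.725, 0.689, 0.0]
force: [0.2, -0.6, 0.7]
gripper_width: 0.0735
grasp_force: 0.0
```

Call:
apply_moves --pt "-0.5 0 -1" --pt "-0.5 0 -1" --pt "-0.5 0 0" --pt "0 0 0" --pt "0 0 0" --roll '[0,0,0,0,0]'

```text
clock: 26.7
position: [0.4136, -0.186, 0.2209]
tool_rot: [-0.001, 0.725, 0.688, -0.0]
force: [-0.3, 0.5, -1.0]
gripper_width: 0.0735
grasp_force: 0.0
```

Run:
```python
from h import *
R,p=toolR(); print(p,yaw())
im=snap('wrist','w7')
cv2.imwrite('pics/w7c.png',cv2.resize(im[0:235,150:400],None,fx=2.5,fy=2.5,interpolation=cv2.INTER_CUBIC))
for d in env.silhouettes('wrist','bar_a_mid')[:4]:
        m=d['region'].astype(np.uint8); c=max(cv2.findContours(m,0,2)[0],key=cv2.contourArea); r=cv2.minAreaRect(c); print(round(d['confidence'],2),np.round(d['box']),r,atz('wrist',*r[0],.058))
```

```text
[ 0.41359442 -0.185959    0.22085738] 87.00417869315227
0.98 [245. 128. 316. 156.] ((280.5933532714844, 143.7687530517578), (26.532026290893555, 67.05834197998047), 88.36341857910156) [ 0.41585666 -0.13957257  0.058     ]
```

View pics/w7c.png

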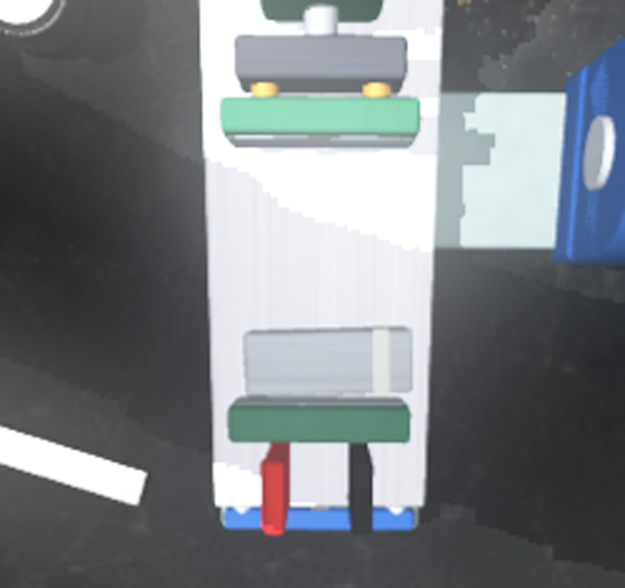

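Run:
```python
from h import *
for uv in [(148,174),(147,193),(133,229),(150,221),(120,250)]:
    print(uv,[atz('top',*uv,z).round(3).tolist() for z in (.05,.2)])
for uv in [(337,185),(319,202),(276,140),(285,142)]:
    o,d=ray('side',*uv); print(uv,[(o+d*(y-o[1])/d[1]).round(3).tolist() for y in (.35,.45)])
print([tri([ray('top',148,174),ray('side',337,185)]),tri([ray('top',147,193),ray('side',319,202)])])
im=cv2.imread('pics/top1.png'); cv2.imwrite('pics/t1c.png',cv2.resize(im[155:300,115:265],None,fx=4,fy=4,interpolation=cv2.INTER_CUBIC))
```

```text
(148, 174) [[0.603, 0.464, 0.05], [0.563, 0.421, 0.2]]
(147, 193) [[0.55, 0.464, 0.05], [0.516, 0.422, 0.2]]
(133, 229) [[0.453, 0.497, 0.05], [0.429, 0.45, 0.2]]
(150, 221) [[0.474, 0.453, 0.05], [0.448, 0.411, 0.2]]
(120, 250) [[0.397, 0.528, 0.05], [0.379, 0.478, 0.2]]
(337, 185) [[0.606, 0.35, 0.094], [0.609, 0.45, 0.061]]
(319, 202) [[0.557, 0.35, 0.039], [0.556, 0.45, 0.001]]
(276, 140) [[0.427, 0.35, 0.219], [0.417, 0.45, 0.195]]
(285, 142) [[0.453, 0.35, 0.215], [0.444, 0.45, 0.19]]
[(array([0.6059, 0.4635, 0.0549]), array([0.004, 0.004])), (array([ 0.5598,  0.4806, -0.0088]), array([0.004, 0.004]))]
```

View pics/t1c.png

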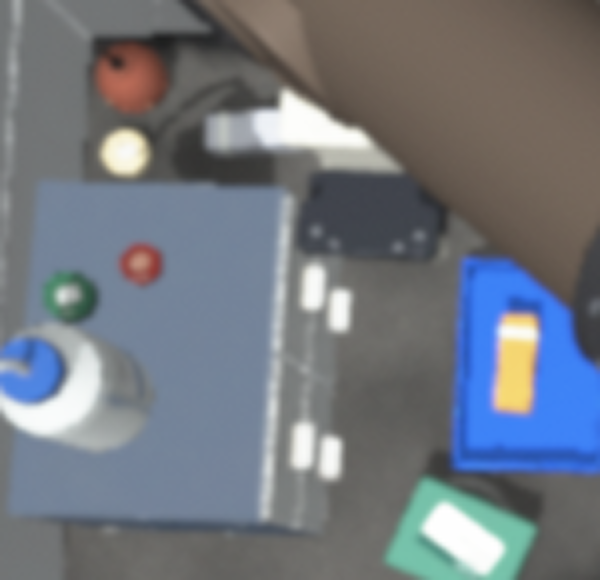

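Run:
```python
from h import *
for n,(x0,y0,x1,y1) in {'side0':(315,160,360,215),'top1':(130,158,165,200)}.items():
    im=cv2.imread('pics/%s.png'%n); h=cv2.cvtColor(im,cv2.COLOR_BGR2HSV)
    sub=h[y0:y1,x0:x1]; m=((sub[...,0]<12)|(sub[...,0]>170))&(sub[...,1]>110)&(sub[...,2]>40)
    k,l,st,ce=cv2.connectedComponentsWithStats(m.astype(np.uint8))
    for s,c in zip(st[1:],ce[1:]):
        if s[4]>8: print(n,'red',s[0]+x0,s[1]+y0,s[2],s[3],s[4],c+[x0,y0])
    m=(sub[...,0]>12)&(sub[...,0]<35)&(sub[...,1]>40)&(sub[...,2]>130)
    k,l,st,ce=cv2.connectedComponentsWithStats(m.astype(np.uint8))
    for s,c in zip(st[1:],ce[1:]):
        if s[4]>8: print(n,'cream',s[0]+x0,s[1]+y0,s[2],s[3],s[4],c+[x0,y0])
im=cv2.imread('pics/side0.png'); a=cv2.resize(im[150:250,235:360],None,fx=4.5,fy=4.5,interpolation=cv2.INTER_CUBIC); cv2.imwrite('pics/s0c.png',a)
```

```text
side0 cream 315 196 9 5 25 [318.4  197.84]
side0 cream 315 209 8 6 24 [318.95833333 211.79166667]
side0 cream 342 209 8 6 26 [345.23076923 211.92307692]
top1 red 140 166 16 17 199 [147.56281407 174.0201005 ]
top1 cream 140 187 13 12 57 [146.15789474 192.59649123]
```

View pics/s0c.png

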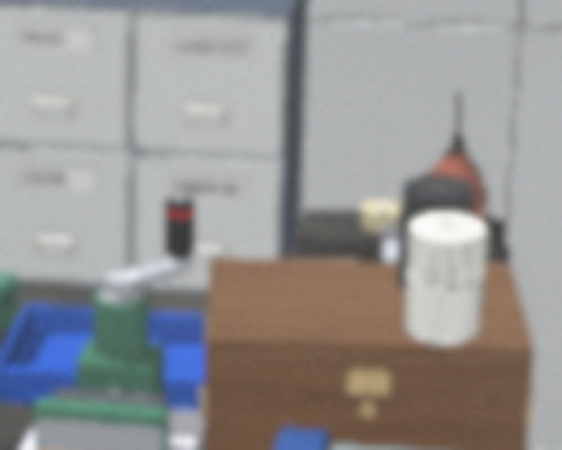

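Call:
apply_moves --pt "0.95 0.21 -0.2" --pt "0.95 0.21 -0.2" --pt "0.95 0.21 -0.2" --pt "0.95 0.21 -0.2" --pt "0.95 0.21 -0.2" --roll '[0,0,0,0,0]' --claw 0

```text
clock: 27.3
position: [0.4527, -0.0436, 0.2512]
tool_rot: [-0.001, 0.725, 0.689, -0.0]
force: [-0.1, -0.0, 0.0]
gripper_width: 0.0917
grasp_force: 0.0
```

Call:
apply_moves --pt "0.95 0.21 -0.2" --pt "0.95 0.21 -0.2" --pt "0.95 0.21 -0.2" --pt "0.95 0.21 0" --pt "0.95 0.21 0" --roll '[0,0,0,0,0]'

```text
clock: 27.8
position: [0.4915, 0.097, 0.269]
tool_rot: [-0.0, 0.725, 0.689, -0.0]
force: [0.2, -0.0, 0.7]
gripper_width: 0.0917
grasp_force: 0.0
```

Call:
apply_moves --pt "0.95 0.21 0" --pt "0.95 0.21 0" --pt "0.95 0.21 0" --pt "0.95 0.21 0" --pt "0.95 0.21 0" --roll '[0,0,0,0,0]'

```text
clock: 28.3
position: [0.53, 0.2376, 0.2686]
tool_rot: [-0.001, 0.725, 0.689, -0.001]
force: [0.6, -0.1, -0.2]
gripper_width: 0.0919
grasp_force: 0.0
```

Call:
apply_moves --pt "0.95 0.21 0" --pt "0.95 0.21 0" --pt "0.95 0.21 0" --pt "0.7 0.21 0" --pt "0.2 0.21 0" --roll '[0,0,0,0,0]'

```text
clock: 28.8
position: [0.5662, 0.35, 0.2684]
tool_rot: [-0.001, 0.723, 0.69, -0.001]
force: [0.7, 0.5, -0.2]
gripper_width: 0.0919
grasp_force: 0.0
```

Call:
apply_moves --pt "0 0 0" --pt "0 0 0" --pt "0 0 0" --pt "0 0 0" --pt "0 0 0" --roll '[-0.8,-0.8,-0.8,-0.8,-0.8]'

```text
clock: 29.3
position: [0.5678, 0.3457, 0.2689]
tool_rot: [-0.0, 0.505, 0.863, -0.001]
force: [-0.3, -0.0, 0.4]
gripper_width: 0.0917
grasp_force: 0.0
```

Call:
apply_moves --pt "0 0 0" --pt "0 0 0" --pt "0 0 0" --pt "0 0 0" --pt "0 0 0" --roll '[-0.8,-0.8,-0.8,-0.8,-0.8]'

```text
clock: 29.8
position: [0.5679, 0.3457, 0.269]
tool_rot: [-0.0, 0.248, 0.969, -0.001]
force: [0.0, -0.1, 0.6]
gripper_width: 0.0919
grasp_force: 0.0
```

Call:
apply_moves --pt "0 0 0" --pt "0 0 0" --pt "0 0 0" --pt "0 0 0" --pt "0 0 0" --roll '[-0.8,-0.8,-0.8,-0.8,-0.8]'

```text
clock: 30.3
position: [0.5679, 0.3457, 0.2689]
tool_rot: [-0.0, -0.029, 1.0, -0.001]
force: [0.4, -0.1, 1.2]
gripper_width: 0.0919
grasp_force: 0.0
```

```bash
cat >> h.py <<'E'
def bars(cam='wrist',z=.024,th='bar_a_mid'):
    for d in env.silhouettes(cam,th)[:4]:
        m=d['region'].astype(np.uint8); c=max(cv2.findContours(m,0,2)[0],key=cv2.contourArea); b=cv2.boxPoints(cv2.minAreaRect(c))
        P=np.array([atz(cam,*q,z) for q in b]); e=[np.linalg.norm(P[1]-P[0]),np.linalg.norm(P[2]-P[1])]; v=(P[2]-P[1]) if e[1]>e[0] else P[1]-P[0]
        print(round(d['confidence'],2),np.round(b).tolist(),P.mean(0).round(4),np.round(e,3),'yaw',np.degrees(np.arctan2(v[1],v[0])).round(1))
E
python3 - <<'E'
from h import *
R,p=toolR(); print(p,yaw(),env.sense()['joint_pos'])
im=snap('wrist','w8'); bars()
E
```

```text
[0.56792538 0.34567223 0.26893566] -176.69145856565657 [-0.01432514  0.72875772 -1.15657721  1.34002009  0.65853136  1.48168969
  0.50621583]
0.5 [[143.0, 59.0], [145.0, -1.0], [174.0, 0.0], [172.0, 60.0]] [0.4149 0.206  0.024 ] [0.06 0.03] yaw 175.4
```

View pics/w8.png

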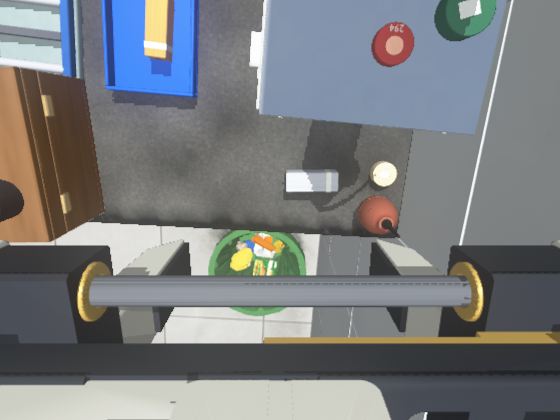

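Run:
```python
from h import *
im=cv2.imread('pics/w8.png'); g=cv2.cvtColor(im,cv2.COLOR_BGR2GRAY)[160:205,275:350]
c=max(cv2.findContours((g>150).astype(np.uint8),0,2)[0],key=cv2.contourArea); b=cv2.boxPoints(cv2.minAreaRect(c))+[275,160]
P=np.array([atz('wrist',*q,.024) for q in b]); C=P.mean(0); print(b.round(1).tolist(),P.round(3).tolist(),C)
print('top',proj('top',C))
for n,uv in {'stem base':(386,225),'stem tip':(400,238)}.items(): print(n,[atz('wrist',*uv,z).round(3).tolist() for z in (.05,.06,.08,.095)])
R,p=toolR(); print('go ctr',go([C[0],C[1],.008]))
```

```text
[[286.0, 170.0], [337.0, 170.0], [337.0, 191.0], [286.0, 191.0]] [[0.56, 0.353, 0.024], [0.556, 0.415, 0.024], [0.582, 0.417, 0.024], [0.586, 0.355, 0.024]] [0.57094869 0.38518374 0.024     ]
top [178.77755072 187.64925461]
stem base [[0.614, 0.474, 0.05], [0.611, 0.471, 0.06], [0.605, 0.464, 0.08], [0.6, 0.459, 0.095]]
stem tip [[0.63, 0.493, 0.05], [0.626, 0.489, 0.06], [0.619, 0.481, 0.08], [0.614, 0.475, 0.095]]
go ctr [-0.18  1.32  8.69]
```

Call:
apply_moves --pt "0 0.52 0" --pt "-0.03 0.52 0" --pt "0 0 0.8" --pt "0 0 1" --pt "0 0 1" --roll '[0,0,0,0,0]'

```text
clock: 30.9
position: [0.5672, 0.3775, 0.1846]
tool_rot: [0.0, -0.025, 1.0, -0.0]
force: [0.0, 0.4, 0.2]
gripper_width: 0.0916
grasp_force: 0.0
```

Call:
apply_moves --pt "0 0 1" --pt "0 0 1" --pt "0 0 1" --pt "0 0 0" --pt "0 0 0" --roll '[0,0,0,0,0]'

```text
clock: 31.4
position: [0.5671, 0.3774, 0.0959]
tool_rot: [-0.0, -0.026, 1.0, -0.0]
force: [0.5, -0.1, 1.0]
gripper_width: 0.0916
grasp_force: 0.0
```

Run:
```python
from h import *
R,p=toolR(); print(p,yaw(),env.sense()['force'],go([.567,.377,.010]))
im=snap('wrist','w9'); bars(); print(proj('wrist',[.571,.3852,.024]))
print('finger inner at bar top', proj('wrist',p+R@[0,.046,-(.024-.0)+.0]))
```

```text
[0.56713054 0.37742941 0.09586032] -177.06006143605165 [ 0.50163622 -0.07208402  0.95075213] [ 0.   -0.01  2.86]
[287.66291156 222.45366614]
finger inner at bar top [379.70874006 280.20038295]
```

Run:
```python
from h import *
im=cv2.imread('pics/w9.png'); g=cv2.cvtColor(im,cv2.COLOR_BGR2GRAY)[170:248,200:390]
for t in (130,160):
    m=(g>t).astype(np.uint8); k,l,st,ce=cv2.connectedComponentsWithStats(m)
    for s in st[1:]:
        if s[4]>300: print(t,s[0]+200,s[1]+170,s[2],s[3],s[4])
for c in [(.56,.353),(.556,.415),(.582,.417),(.586,.355)]: print(proj('wrist',[*c,.024]))
```

```text
130 200 179 134 65 4565
160 246 203 88 39 2897
[243.43595888 205.58169992]
[330.65315626 204.46024171]
[330.11385284 238.82951128]
[245.34597294 239.91079554]
```

Call:
apply_moves --pt "0 0.1 0.6" --pt "0 0 1" --pt "0 0 0.6" --pt "0 0 0.4" --pt "0 0 0.15" --roll '[0,0,0,0,0]'

```text
clock: 32.0
position: [0.5669, 0.3803, 0.0119]
tool_rot: [-0.001, -0.026, 1.0, -0.0]
force: [-0.1, 0.0, 1.2]
gripper_width: 0.0915
grasp_force: 0.0
```

Call:
apply_moves --pt "0 0 0" --pt "0 0 0" --pt "0 0 0" --pt "0 0 0" --pt "0 0 0" --roll '[0,0,0,0,0]'

```text
clock: 32.5
position: [0.5674, 0.3807, 0.0136]
tool_rot: [0.0, -0.026, 1.0, 0.0]
force: [-0.2, 0.2, 0.2]
gripper_width: 0.0916
grasp_force: 0.0
```

Call:
apply_moves --pt "0 0 0.12" --pt "0 0 0" --pt "0 0 0" --pt "0 0 0" --pt "0 0 0" --roll '[0,0,0,0,0]' --claw 1 --newtons 45

```text
clock: 33.0
position: [0.5671, 0.3806, 0.0095]
tool_rot: [-0.0, -0.027, 1.0, 0.0]
force: [-0.2, -0.1, 0.3]
gripper_width: 0.0635
grasp_force: 45.0
```

Call:
apply_moves --pt "0 0 0" --pt "0 0 -0.3" --pt "0 0 -0.6" --pt "0 0 -1" --pt "0 0 -1" --roll '[0,0,0,0,0]'

```text
clock: 33.5
position: [0.567, 0.3807, 0.0988]
tool_rot: [-0.0, -0.027, 1.0, 0.0]
force: [-0.1, -0.5, -0.5]
gripper_width: 0.0636
grasp_force: 45.0
```

Call:
apply_moves --pt "0 0 -1" --pt "0 0 -1" --pt "0 0 -1" --pt "0 0 -1" --pt "0 0 -1" --roll '[0,0,0,0,0]'

```text
clock: 34.0
position: [0.5666, 0.3807, 0.2497]
tool_rot: [0.0, -0.027, 1.0, 0.0]
force: [1.0, 0.5, -0.5]
gripper_width: 0.0634
grasp_force: 45.0
```

Run:
```python
from h import *
s=env.sense(); print(s['position'],yaw(),s['gripper_width'],s['force'],s['joint_pos'])
snap('top','top2'); bars('top',.024); bars('top',.024,'bar_c_mid'); snap('side','side2'); bars('side',.024)
im=cv2.imread('pics/top2.png');
```

```text
[0.56664879 0.38072959 0.24965534] -176.91784446103026 0.06335430266211099 [ 1.0007415   0.48148876 -0.54902937] [-0.08408064  0.76139208 -1.13131552  1.32159729  0.67922823  1.46341348
  0.46041767]
```

Call:
apply_moves --pt "0 0 0" --pt "0 0 0" --pt "0 0 0" --pt "0 0 0" --pt "0 0 0" --roll '[0.8,0.8,0.8,0.8,0.8]'

```text
clock: 34.75
position: [0.5667, 0.3799, 0.2451]
tool_rot: [-0.001, 0.252, 0.968, -0.001]
force: [0.8, 1.0, -0.8]
gripper_width: 0.0633
grasp_force: 45.0
```

Call:
apply_moves --pt "0 0 0" --pt "0 0 0" --pt "0 0 0" --pt "0 0 0" --pt "0 0 0" --roll '[0.8,0.8,0.8,0.8,0.8]'

```text
clock: 35.25
position: [0.5667, 0.3799, 0.2451]
tool_rot: [-0.0, 0.509, 0.861, -0.001]
force: [1.0, -0.2, -1.3]
gripper_width: 0.0633
grasp_force: 45.0
```

Call:
apply_moves --pt "0 0 0" --pt "0 0 0" --pt "0 0 0" --pt "0 0 0" --pt "0 0 0" --roll '[0.8,0.8,0.8,0.8,0.8]'

```text
clock: 35.75
position: [0.5667, 0.3799, 0.2451]
tool_rot: [-0.0, 0.727, 0.687, -0.001]
force: [-0.7, -0.6, -0.2]
gripper_width: 0.0635
grasp_force: 45.0
```

Call:
apply_moves --pt "-0.5 -0.22 0" --pt "-0.92 -0.22 0" --pt "-0.92 -0.22 0" --pt "-0.92 -0.22 0" --pt "-0.92 -0.22 0" --roll '[0,0,0,0,0]'

```text
clock: 36.25
position: [0.5267, 0.2553, 0.2452]
tool_rot: [-0.0, 0.725, 0.689, -0.001]
force: [0.4, -0.2, -1.4]
gripper_width: 0.0637
grasp_force: 45.0
```

Call:
apply_moves --pt "-0.92 -0.22 0" --pt "-0.92 -0.22 0" --pt "-0.92 -0.22 0" --pt "-0.92 -0.22 0" --pt "-0.92 -0.22 0" --roll '[0,0,0,0,0]'

```text
clock: 36.75
position: [0.4864, 0.1194, 0.2455]
tool_rot: [-0.0, 0.725, 0.689, -0.001]
force: [0.4, 0.1, -0.6]
gripper_width: 0.0636
grasp_force: 45.0
```

Call:
apply_moves --pt "-0.92 -0.22 0" --pt "-0.92 -0.22 0" --pt "-0.92 -0.22 0" --pt "-0.92 -0.22 0" --pt "-0.92 -0.22 0" --roll '[0,0,0,0,0]'

```text
clock: 37.25
position: [0.4462, -0.0165, 0.2457]
tool_rot: [-0.001, 0.725, 0.689, -0.001]
force: [0.1, 0.5, -2.1]
gripper_width: 0.0633
grasp_force: 45.0
```

Call:
apply_moves --pt "-0.92 -0.22 0" --pt "-0.92 -0.22 0" --pt "-0.92 -0.22 0" --pt "-0.41 -0.22 0" --pt "0 0 0" --roll '[0,0,0,0,0]'

```text
clock: 37.75
position: [0.4144, -0.1108, 0.2455]
tool_rot: [-0.001, 0.726, 0.687, -0.001]
force: [-0.2, -0.4, -1.4]
gripper_width: 0.0637
grasp_force: 45.0
```

Run:
```python
from h import *
s=env.sense(); print(s['position'],yaw(),s['gripper_width'],s['force']); print(go([.4145,-.1086,.044]))
snap('wrist','w10'); bars('wrist',.23)
```

```text
[ 0.41440803 -0.11081803  0.24553178] 86.81686158696186 0.0636703833263593 [-0.23628371 -0.41670965 -1.40038867]
[0.08 0.02 6.72]
0.59 [[254.0, 196.0], [314.0, 196.0], [314.0, 223.0], [254.0, 223.0]] [ 0.4188 -0.086   0.23  ] [0.032 0.015] yaw -3.0
```

Call:
apply_moves --pt "0.08 0.02 0.5" --pt "0 0 1" --pt "0 0 1" --pt "0 0 1" --pt "0 0 1" --roll '[0,0,0,0,0]'

```text
clock: 38.35
position: [0.4174, -0.105, 0.1104]
tool_rot: [-0.0, 0.725, 0.689, 0.0]
force: [0.4, -0.5, -1.5]
gripper_width: 0.0638
grasp_force: 45.0
```

Call:
apply_moves --pt "0 0 1" --pt "0 0 0.6" --pt "0 0 0.3" --pt "0 0 0.2" --pt "0 0 0" --roll '[0,0,0,0,0]'

```text
clock: 38.85
position: [0.4172, -0.1059, 0.0484]
tool_rot: [-0.0, 0.725, 0.689, 0.0]
force: [-0.9, -0.0, -0.6]
gripper_width: 0.0637
grasp_force: 45.0
```

Call:
apply_moves --pt "0 0 0.07" --pt "0 0 0" --pt "0 0 0" --pt "0 0 0" --pt "0 0 0" --roll '[0,0,0,0,0]'

```text
clock: 39.35
position: [0.4171, -0.1065, 0.0467]
tool_rot: [0.0, 0.725, 0.689, 0.0]
force: [0.3, 0.0, -0.9]
gripper_width: 0.0637
grasp_force: 45.0
```

Call:
apply_moves --pt "0 0 0.1" --pt "0 0 0.05" --pt "0 0 0" --pt "0 0 0" --pt "0 0 0" --roll '[0,0,0,0,0]'

```text
clock: 39.85
position: [0.417, -0.1064, 0.0419]
tool_rot: [-0.0, 0.725, 0.689, -0.0]
force: [-0.7, 0.0, -0.3]
gripper_width: 0.0636
grasp_force: 45.0
```

Call:
apply_moves --pt "0 0 0.04" --pt "0 0 0" --pt "0 0 0" --pt "0 0 0" --pt "0 0 0" --roll '[0,0,0,0,0]'

```text
clock: 40.35
position: [0.4172, -0.1064, 0.0413]
tool_rot: [0.0, 0.725, 0.689, -0.0]
force: [-2.4, 1.1, 11.5]
gripper_width: 0.0638
grasp_force: 45.0
```

Call:
apply_moves --pt "0 0 0" --pt "0 0 0" --pt "0 0 0" --pt "0 0 0" --pt "0 0 0" --roll '[0,0,0,0,0]' --claw 0.2

```text
clock: 40.85
position: [0.417, -0.1064, 0.0407]
tool_rot: [-0.0, 0.725, 0.689, -0.0]
force: [-0.3, 0.3, 0.0]
gripper_width: 0.0734
grasp_force: 0.0
```

Call:
apply_moves --pt "0 0 -0.3" --pt "0 0 -0.7" --pt "0 0 -1" --pt "0 0 -1" --pt "0 0 -1" --roll '[0,0,0,0,0]'

```text
clock: 41.35
position: [0.4168, -0.106, 0.1624]
tool_rot: [-0.0, 0.725, 0.689, 0.0]
force: [1.0, -1.1, -0.7]
gripper_width: 0.0738
grasp_force: 0.0
```

Call:
apply_moves --pt "-0.5 0 -1" --pt "-0.5 0 -1" --pt "-0.5 0 -1" --pt "0 0 -1" --pt "0 0 0" --roll '[0,0,0,0,0]'

```text
clock: 41.85
position: [0.4165, -0.1516, 0.2847]
tool_rot: [0.003, 0.725, 0.688, 0.001]
force: [-0.2, 0.9, -0.2]
gripper_width: 0.0733
grasp_force: 0.0
```

Run:
```python
from h import *
R,p=toolR(); print(p,yaw(),env.sense()['joint_pos'])
im=snap('wrist','w11'); bars('wrist',.058)
```

```text
[ 0.41649521 -0.15162313  0.28474507] 87.00516885340129 [ 0.92710913  0.16119424 -0.78249085  1.85590197  0.1248791   1.1676064
  0.05036024]
0.88 [[251.0, 160.0], [304.0, 160.0], [304.0, 183.0], [251.0, 183.0]] [ 0.4121 -0.142   0.058 ] [0.06  0.027] yaw -3.0
```

View pics/w11.png

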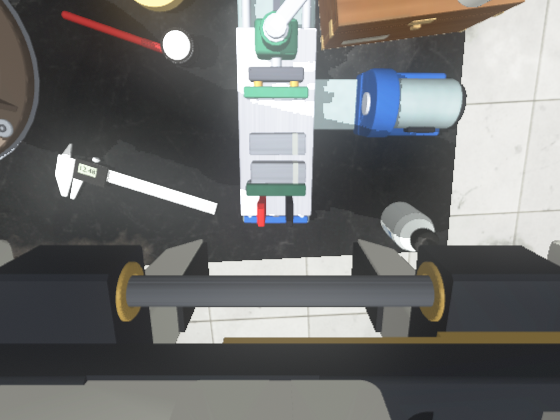

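Run:
```python
from h import *
H=atz('top',284.2,222.8,.15); A=atz('top',295.8,236.7,.115); u=np.array([.0516,.9987,0])
print(H,A,np.linalg.norm((H-A)[:2])); print('now',H-u*.075,A-u*.075)
# w11 axis
print('w11 hub',atz('wrist',276,30,.115), 'handle dir', atz('wrist',300,3,.115))
im=cv2.imread('pics/top2.png')
p=proj('top',H-u*.075); print(p)
```

```text
[0.45075746 0.09444222 0.15      ] [0.42123912 0.06591877 0.115     ] 0.04104776908113918
now [0.44688746 0.01953972 0.15      ] [ 0.41736912 -0.00898373  0.115     ]
w11 hub [ 0.41833587 -0.00804565  0.115     ] handle dir [0.44002671 0.01182194 0.115     ]
[314.79042476 224.23880048]
```

Call:
apply_moves --pt "0.7 0.15 0.1" --pt "0.7 0.15 0.1" --pt "0.7 0.15 0" --pt "0 0 0" --pt "0 0 0" --roll '[0,0,0,0,0]'

```text
clock: 42.45
position: [0.4307, -0.0887, 0.2739]
tool_rot: [-0.001, 0.725, 0.689, -0.001]
force: [0.5, -0.2, 0.3]
gripper_width: 0.0732
grasp_force: 0.0
```

Run:
```python
from h import *
R,p=toolR(); print(p)
im=snap('wrist','w12')
for th in ['crank_handle','crank','crank_axis']:
    for d in env.silhouettes('wrist',th)[:2]: 
        ys,xs=np.nonzero(d['region']); print(th,round(d['confidence'],2),np.round(d['box']),xs.mean(),ys.mean(),len(xs))
h=cv2.cvtColor(im,cv2.COLOR_BGR2HSV); red=((h[...,0]<8)|(h[...,0]>172))&(h[...,1]>130)&(h[...,2]>70)
k,l,st,ce=cv2.connectedComponentsWithStats(red.astype(np.uint8))
for s,c in zip(st[1:],ce[1:]):
    if s[4]>10: print('red',s,c)
```

```text
[ 0.43074765 -0.08873636  0.27387762]
crank_handle 0.75 [289.  47. 307.  74.] 295.6243654822335 60.4263959390863 394
crank 0.87 [251.  48. 308. 111.] 280.81713848508036 79.9433817903596 1307
crank_axis 0.72 [232.  49. 308. 273.] 269.237059776584 158.6129444870811 11727
red [ 59  69  96  37 737] [104.15603799  86.18860244]
red [249 253  10  23 178] [253.23595506 264.73033708]
```

Run:
```python
from h import *
print('mid',atz('wrist',295.6,60.4,.134),'top',atz('wrist',297.5,56.5,.15),'foot',atz('wrist',297.6,65.4,.118))
Hc=(atz('wrist',297.5,56.5,.15)+atz('wrist',295.6,60.4,.134))/2
im=cv2.imread('pics/w12.png')
c=im[40:125,240:320]; g=cv2.cvtColor(c,cv2.COLOR_BGR2GRAY)
print(g[::5,::4])
```

```text
mid [0.449363   0.02416102 0.134     ] top [0.45015829 0.0245944  0.15      ] foot [0.45172385 0.02233372 0.118     ]
[[228 163 185 232 232 232 231 157 146 162 221 231 230 229 241 244 159 109
   99  98]
 [230 159 230 234 233 232 233 157 147 166 227 231 230 229 243 243 161 116
  100  99]
 [232 162 221 232 231 231 229 158 147 165 230 230 230 110  90  87 150 105
  100 101]
 [234 165 222 231 231 231 230 159 148 166 229 229 109  97 252 201  87  99
  102 102]
 [236 160 166 232 231 232 231 160 148 165 221 229 103  99 252 219  89  98
  103 103]
 [238 161 222 230 232 232 231 161 150 164 229 228 133  98  95  92  82  92
  104 102]
 [240 163 220 232 232 233 232 162 152 169 231 253 209  90  96  99 161  94
  121 104]
 [241 165 169 232 232 231 231 163 152 223 254 253 252 252 199 233 162  98
  102 103]
 [243 165 169 232 233 231 246 250 230 254 253 252 252 197 253 232 164  98
  130 103]
 [244 167 190 166 166 168 188 238 254 253 252 252 185 166 254 230 166 100
  118 104]
 [255 255 175 184 186 244 250 254 253 252 252 170 161 242 249 250 236 177
  107 104]
 [255 255 179 189 251 252 255 255 252 252 157 135 163 237 238 238 238 151
   94 106]
 [255 255 181 180 253 254 255 254 253 214 138 139 161 237 238 238 237 146
   95 122]
 [255 255 180 192 251 252 253 252 252 204 131 139 162 237 238 239 238 125
   96 110]
 [255 255 181 178 195 247 251 252 210 141 140 138 193 237 238 239 238 119
   98  96]
 [255 255 179 181 179 166 186 185 149 140 141 139 192 237 238 238 238 108
   96  97]
 [255 255 255 255 255 255 234 241 179 232 233 224 237 254 255 255 238 101
   96  96]]
```

Run:
```python
from h import *
im=cv2.imread('pics/w12.png'); g=cv2.cvtColor(im,cv2.COLOR_BGR2GRAY)
m=np.zeros_like(g); m[80:118,240:300]=(g[80:118,240:300]>244)
m[:, :250]=0
c=cv2.HoughCircles(cv2.medianBlur(g,3)[75:125,240:300],cv2.HOUGH_GRADIENT,1,20,param1=80,param2=8,minRadius=7,maxRadius=14); print(c)
for uv in [(266,100),(265,99),(267,101)]: print(uv,[atz('wrist',*uv,z).round(4) for z in (.112,.118)])
print(np.array([.450,.0243])-np.array([.4195,-.006]))
```

```text
[[[26.5 25.5 13.4]]]
(266, 100) [array([ 0.4222, -0.0046,  0.112 ]), array([ 0.4225, -0.0048,  0.118 ])]
(265, 99) [array([ 0.4214, -0.0037,  0.112 ]), array([ 0.4216, -0.0039,  0.118 ])]
(267, 101) [array([ 0.4231, -0.0055,  0.112 ]), array([ 0.4233, -0.0057,  0.118 ])]
[0.0305 0.0303]
```

Call:
apply_moves --pt "0.95 0.11 0" --pt "0.95 0.11 0" --pt "0.95 0.11 0" --pt "0.94 0.12 0" --pt "0 0 0.5" --roll '[0,0,0,0,0]' --claw 0.5

```text
clock: 43.15
position: [0.4522, 0.0275, 0.2612]
tool_rot: [0.001, 0.724, 0.69, 0.002]
force: [-0.1, 0.4, -0.5]
gripper_width: 0.0463
grasp_force: 0.0
```

Call:
apply_moves --pt "0 0 1" --pt "0 0 1" --pt "0 0 0.5" --pt "0 0 0" --pt "0 0 0" --roll '[0,0,0,0,0]'

```text
clock: 43.65
position: [0.451, 0.0235, 0.1851]
tool_rot: [-0.0, 0.725, 0.688, 0.0]
force: [0.4, 0.0, 0.1]
gripper_width: 0.0461
grasp_force: 0.0
```

Run:
```python
from h import *
s=env.sense();R,p=toolR(s); print(p,yaw(),s['gripper_width'],s['force'],go([.450,.0243,.126]))
im=snap('wrist','w13')
for th in ['crank_handle','crank']:
    for d in env.silhouettes('wrist',th)[:2]: 
        ys,xs=np.nonzero(d['region']); print(th,round(d['confidence'],2),np.round(d['box']),xs.mean(),ys.mean(),len(xs))
for q in [(.45,.0243,.15),(.45,.0243,.118),(.4225,-.005,.115)]: print(proj('wrist',q))
```

```text
[0.45096151 0.02347768 0.18506051] 87.01199454633225 0.046063203476562294 [0.43981577 0.00066766 0.07574836] [ 0.03 -0.03  1.97]
crank_handle 0.84 [266. 208. 290. 247.] 277.2552594670407 226.3913043478261 713
crank 0.58 [231. 204. 293. 265.] 262.5891203703704 236.17303240740742 1728
[277.94662043 235.66262674]
[278.15968178 219.87209812]
[242.98018074 258.47451618]
```

Call:
apply_moves --pt "0.03 -0.03 0.6" --pt "0 0 0.6" --pt "0 0 0.5" --pt "0 0 0.25" --pt "0 0 0" --roll '[0,0,0,0,0]'

```text
clock: 44.3
position: [0.4498, 0.0246, 0.1261]
tool_rot: [-0.0, 0.725, 0.689, -0.0]
force: [0.9, 0.5, -0.4]
gripper_width: 0.046
grasp_force: 0.0
```

Call:
apply_moves --pt "0 0 0" --pt "0 0 0" --pt "0 0 0" --pt "0 0 0" --pt "0 0 0" --roll '[0,0,0,0,0]' --claw 1 --newtons 30

```text
clock: 44.8
position: [0.4499, 0.0246, 0.1265]
tool_rot: [0.0, 0.725, 0.689, -0.0]
force: [-1.9, -0.9, 2.8]
gripper_width: 0.0153
grasp_force: 30.0
```

Call:
apply_moves --pt "0 0 0" --pt "0 0 0" --pt "0 0 0" --pt "0 0 0" --pt "0 0 0" --roll '[0,0,0,0,0]'

```text
clock: 45.3
position: [0.45, 0.0247, 0.1264]
tool_rot: [0.0, 0.725, 0.689, -0.0]
force: [-1.6, 0.1, 5.5]
gripper_width: 0.015
grasp_force: 30.0
```

```bash
cat >> h.py <<'E'
AX=np.array([.4225,-.005])
def alpha():
    R,p=toolR(); d=R[:2,:2].T@(p[:2]-AX); return np.degrees(np.arctan2(d[1],d[0])),np.hypot(*d)
E
python3 - <<'E'
from h import *
s=env.sense(); print(s['position'],s['force'],s['gripper_width'],alpha(),yaw())
a=40.
for k in range(20):
    t=np.radians(a+9+18*k); print(k,np.round([-.417*np.sin(t),.417*np.cos(t)],3).tolist())
E
```

```text
[0.44999517 0.02466847 0.12636409] [-1.62451775  0.08603369  5.49900863] 0.015011394955140592 (np.float64(39.863276685321104), np.float64(0.04045000370790854)) 87.04054991590901
0 [-0.315, 0.274]
1 [-0.384, 0.163]
2 [-0.415, 0.036]
3 [-0.406, -0.094]
4 [-0.357, -0.215]
5 [-0.274, -0.315]
6 [-0.163, -0.384]
7 [-0.036, -0.415]
8 [0.094, -0.406]
9 [0.215, -0.357]
10 [0.315, -0.274]
11 [0.384, -0.163]
12 [0.415, -0.036]
13 [0.406, 0.094]
14 [0.357, 0.215]
15 [0.274, 0.315]
16 [0.163, 0.384]
17 [0.036, 0.415]
18 [-0.094, 0.406]
19 [-0.215, 0.357]
```

First quarter turn, then check the forces.

Call:
apply_moves --pt "-0.315 0.274 0" --pt "-0.384 0.163 0" --pt "-0.415 0.036 0" --pt "-0.406 -0.094 0" --pt "-0.357 -0.215 0" --roll '[0,0,0,0,0]'

```text
clock: 45.8
position: [0.4515, -0.0308, 0.1262]
tool_rot: [-0.001, 0.725, 0.689, 0.0]
force: [-6.0, 9.9, 7.3]
gripper_width: 0.0155
grasp_force: 30.0
```

Run:
```python
from h import *
s=env.sense(); R,p=toolR(s); print(p,R.T@s['force'],s['gripper_width'],alpha())
```

```text
[ 0.45146017 -0.0308311   0.12623601] [ 9.5719483  -6.53581682 -7.25943534] 0.0155322244086398 (np.float64(128.81804485254733), np.float64(0.03880632455579847))
```

Call:
apply_moves --pt "-0.274 -0.315 0" --pt "-0.163 -0.384 0" --pt "-0.036 -0.415 0" --pt "0.094 -0.406 0" --pt "0.215 -0.357 0" --roll '[0,0,0,0,0]'

```text
clock: 46.3
position: [0.3955, -0.0343, 0.1265]
tool_rot: [0.001, 0.726, 0.688, 0.0]
force: [4.9, 0.9, 2.4]
gripper_width: 0.0151
grasp_force: 30.0
```

Call:
apply_moves --pt "0.315 -0.274 0" --pt "0.384 -0.163 0" --pt "0.415 -0.036 0" --pt "0.406 0.094 0" --pt "0.357 0.215 0" --roll '[0,0,0,0,0]'

```text
clock: 46.8
position: [0.3915, 0.0231, 0.1262]
tool_rot: [-0.0, 0.725, 0.689, -0.002]
force: [-1.4, -2.5, 8.5]
gripper_width: 0.0152
grasp_force: 30.0
```

Call:
apply_moves --pt "0.274 0.315 0" --pt "0.163 0.384 0" --pt "0.036 0.415 0" --pt "-0.094 0.406 0" --pt "-0.215 0.357 0" --roll '[0,0,0,0,0]'

```text
clock: 47.3
position: [0.4491, 0.0257, 0.1262]
tool_rot: [-0.0, 0.724, 0.689, -0.001]
force: [-3.7, -0.9, 8.1]
gripper_width: 0.0154
grasp_force: 30.0
```

Run:
```python
from h import *
s=env.sense(); R,p=toolR(s); print(p,R.T@s['force'],s['gripper_width'],alpha())
P=np.array([[.45,.0247],[.4515,-.0308]])
```

```text
[0.44906505 0.02569265 0.12623159] [-1.04636933 -3.68650638 -8.13093606] 0.015382308013919321 (np.float64(38.02296333281666), np.float64(0.04059232062132711))
```

Call:
apply_moves --pt "-0.315 0.274 0" --pt "-0.384 0.163 0" --pt "-0.415 0.036 0" --pt "-0.406 -0.094 0" --pt "-0.357 -0.215 0" --roll '[0,0,0,0,0]'

```text
clock: 47.8
position: [0.4514, -0.0306, 0.1263]
tool_rot: [-0.001, 0.725, 0.689, 0.0]
force: [-1.7, 6.6, 5.0]
gripper_width: 0.015
grasp_force: 30.0
```

Call:
apply_moves --pt "-0.274 -0.315 0" --pt "-0.163 -0.384 0" --pt "-0.036 -0.415 0" --pt "0.094 -0.406 0" --pt "0.215 -0.357 0" --roll '[0,0,0,0,0]'

```text
clock: 48.3
position: [0.3949, -0.0338, 0.1264]
tool_rot: [0.001, 0.725, 0.688, 0.0]
force: [6.9, 3.3, 2.4]
gripper_width: 0.0152
grasp_force: 30.0
```

Call:
apply_moves --pt "0.315 -0.274 0" --pt "0.384 -0.163 0" --pt "0.415 -0.036 0" --pt "0.406 0.094 0" --pt "0.357 0.215 0" --roll '[0,0,0,0,0]'

```text
clock: 48.8
position: [0.3912, 0.0229, 0.1261]
tool_rot: [-0.0, 0.725, 0.689, -0.002]
force: [-1.7, -2.8, 11.6]
gripper_width: 0.0153
grasp_force: 30.0
```

Call:
apply_moves --pt "0.274 0.315 0" --pt "0.163 0.384 0" --pt "0.036 0.415 0" --pt "-0.094 0.406 0" --pt "-0.215 0.357 0" --roll '[0,0,0,0,0]'

```text
clock: 49.3
position: [0.4488, 0.0259, 0.1262]
tool_rot: [-0.001, 0.724, 0.689, -0.001]
force: [-4.6, 0.4, 8.8]
gripper_width: 0.0152
grasp_force: 30.0
```

Run:
```python
from h import *
s=env.sense(); R,p=toolR(s); print(p,R.T@s['force'],s['gripper_width'],alpha())
im=snap('wrist','w14')
for th in ['jaw_face','crank_handle','bar_a_mid']:
    for d in env.silhouettes('wrist',th)[:2]: print(th,round(d['confidence'],2),np.round(d['box']))
im=snap('top','top3')
```

```text
[0.44879963 0.02588546 0.12623037] [ 0.19197924 -4.62472331 -8.80677359] 0.015231101013338275 (np.float64(37.56875713385259), np.float64(0.04056571617051772))
crank_handle 0.57 [266. 238. 298. 276.]
crank_handle 0.2 [191. 224. 305. 340.]
```

Call:
apply_moves --pt "-0.315 0.274 0" --pt "-0.384 0.163 0" --pt "0 0 0" --pt "0 0 0" --pt "0 0 0" --roll '[0,0,0,0,0]'

```text
clock: 50.05
position: [0.461, 0.0031, 0.1263]
tool_rot: [0.0, 0.725, 0.689, -0.001]
force: [0.2, -1.2, 7.9]
gripper_width: 0.015
grasp_force: 30.0
```

Run:
```python
from h import *
def rep():
    s=env.sense(); R,p=toolR(s); a,r=alpha(); t=np.radians(a); f=R.T@s['force']; print(p,'tang',f[:2]@[-np.sin(t),np.cos(t)],'rad',f[:2]@[np.cos(t),np.sin(t)],s['gripper_width'],a,r)
rep()
```

```text
[0.46101981 0.00307079 0.12630184] tang 1.2324417426583256 rad -0.07952446374535319 0.01501107614512771 75.21192430572445 0.03935619854075799
```

Call:
apply_moves --pt "-0.415 0.036 0" --pt "0 0 0" --pt "0 0 0" --pt "0 0 0" --pt "0 0 0" --roll '[0,0,0,0,0]'

```text
clock: 50.55
position: [0.4612, -0.0095, 0.1262]
tool_rot: [-0.0, 0.725, 0.689, -0.001]
force: [-1.5, 0.1, 9.1]
gripper_width: 0.0155
grasp_force: 30.0
```

```bash
cat >> h.py <<'E'
def rep():
    s=env.sense(); R,p=toolR(s); a,r=alpha(); t=np.radians(a); f=R.T@s['force']; print(p,'tang',f[:2]@[-np.sin(t),np.cos(t)],'rad',f[:2]@[np.cos(t),np.sin(t)],s['gripper_width'],a,r)
E
python3 -c "
from h import *
rep()"
```

```text
[ 0.46116683 -0.0094828   0.12623716] tang 0.11539240364363136 rad -1.4667623220269086 0.01552306967399786 93.65385715823513 0.03892576967080913
```

Call:
apply_moves --pt "0 0 0" --pt "0 0 0" --pt "0 0 0" --pt "0 0 0" --pt "-0.406 -0.094 0" --roll '[0,0,0,0,0]'

```text
clock: 51.05
position: [0.4585, -0.0191, 0.1264]
tool_rot: [-0.0, 0.724, 0.69, 0.0]
force: [-0.6, 6.3, 3.0]
gripper_width: 0.0152
grasp_force: 30.0
```

```bash
python3 -c "
from h import *
rep()"
```

```text
[ 0.45854932 -0.01909378  0.12641788] tang -5.690725188006375 rad -2.8436999209937635 0.015182814057959125 108.54966996757234 0.03870642763313393
```

Call:
apply_moves --pt "0 0 0" --pt "0 0 0" --pt "0 0 0" --pt "0 0 0" --pt "-0.357 -0.215 0" --roll '[0,0,0,0,0]'

```text
clock: 51.55
position: [0.4531, -0.0283, 0.1267]
tool_rot: [-0.0, 0.724, 0.69, 0.002]
force: [7.0, 13.0, -3.3]
gripper_width: 0.0149
grasp_force: 30.0
```

```bash
python3 -c "
from h import *
rep()"
```

```text
[ 0.45310664 -0.02826371  0.12666446] tang -14.537932528406362 rad -2.2804561050538736 0.01494090079957235 124.4635502696153 0.038444328697945056
```

Call:
apply_moves --pt "0 0 0" --pt "0 0 0" --pt "0 0 0" --pt "0 0 0" --pt "0 0 0" --roll '[0,0,0,0,0]'

```text
clock: 52.05
position: [0.4527, -0.0288, 0.1266]
tool_rot: [-0.0, 0.724, 0.689, 0.002]
force: [5.5, 8.7, 0.7]
gripper_width: 0.0153
grasp_force: 30.0
```

```bash
python3 -c "
from h import *
rep()"
```

```text
[ 0.45272167 -0.02878509  0.12655431] tang -10.224192023632236 rad -1.1049871050614417 0.015251985240137178 125.36784687013503 0.038458809671986345
```

Call:
apply_moves --pt "0 0 0" --pt "0 0 0" --pt "0 0 0" --pt "0 0 0" --pt "0 0 0" --roll '[0,0,0,0,0]' --claw 0.5

```text
clock: 52.55
position: [0.451, -0.0319, 0.1258]
tool_rot: [-0.0, 0.725, 0.689, -0.001]
force: [0.4, 0.4, 1.0]
gripper_width: 0.0448
grasp_force: 0.0
```

Call:
apply_moves --pt "0 0 -0.5" --pt "0 0 -1" --pt "0 0 -1" --pt "0 0 -1" --pt "0 0 -1" --roll '[0,0,0,0,0]'

```text
clock: 53.05
position: [0.4512, -0.0318, 0.2622]
tool_rot: [-0.0, 0.725, 0.689, -0.0]
force: [1.0, -0.1, -0.2]
gripper_width: 0.0459
grasp_force: 0.0
```

Call:
apply_moves --pt "-0.9 -0.2 0" --pt "-0.9 -0.2 0" --pt "-0.9 -0.2 0" --pt "-0.9 -0.2 0" --pt "-0.9 -0.2 0" --roll '[0,0,0,0,0]' --claw 0.2

```text
clock: 53.55
position: [0.414, -0.1661, 0.261]
tool_rot: [-0.0, 0.725, 0.689, -0.0]
force: [0.0, 0.1, 0.1]
gripper_width: 0.073
grasp_force: 0.0
```

Run:
```python
from h import *
R,p=toolR(); print(p,yaw())
im=snap('wrist','w15')
for th in ['jaw_face','bar_a_mid','bar_c_mid','lock_tab','crank_handle']:
    for d in env.silhouettes('wrist',th)[:3]: print(th,round(d['confidence'],2),np.round(d['box']))
# column profile along carriage centre
c=im[60:240,268:286].mean(1).round().astype(int)
for i in range(0,180,2): print(60+i,c[i].tolist(),end=' ')
```

```text
[ 0.41397314 -0.16606427  0.26101736] 87.02503820983866
jaw_face 0.67 [246. 116. 314. 133.]
lock_tab 0.61 [317.   0. 342.  24.]
lock_tab 0.52 [259. 188. 269. 220.]
crank_handle 0.64 [316.   0. 341.  23.]
crank_handle 0.39 [237.   2. 341. 224.]
60 [248, 246, 245] 62 [248, 246, 244] 64 [248, 246, 244] 66 [248, 246, 244] 68 [248, 246, 244] 70 [248, 245, 244] 72 [248, 246, 244] 74 [247, 245, 244] 76 [248, 246, 244] 78 [247, 245, 243] 80 [247, 245, 243] 82 [247, 245, 244] 84 [248, 245, 244] 86 [247, 245, 244] 88 [247, 245, 243] 90 [247, 245, 243] 92 [247, 244, 243] 94 [246, 244, 242] 96 [246, 244, 242] 98 [246, 243, 242] 100 [245, 243, 241] 102 [245, 242, 240] 104 [170, 160, 157] 106 [174, 164, 161] 108 [152, 144, 141] 110 [143, 136, 132] 112 [139, 133, 129] 114 [137, 130, 126] 116 [131, 125, 121] 118 [159, 159, 145] 120 [137, 154, 112] 122 [136, 154, 111] 124 [136, 153, 110] 126 [134, 152, 109] 128 [132, 150, 106] 130 [168, 166, 153] 132 [213, 204, 198] 134 [210, 202, 196] 136 [212, 203, 198] 138 [210, 201, 196] 140 [208, 200, 194] 142 [210, 201, 195] 144 [208, 200, 194] 146 [203, 194, 1
[... 182 characters left out ...]
] 166 [205, 197, 190] 168 [201, 193, 186] 170 [200, 191, 186] 172 [206, 197, 192] 174 [174, 169, 160] 176 [104, 116, 83] 178 [119, 138, 92] 180 [120, 138, 92] 182 [119, 138, 92] 184 [119, 137, 92] 186 [120, 138, 92] 188 [179, 176, 164] 190 [236, 230, 228] 192 [236, 230, 228] 194 [236, 230, 228] 196 [236, 230, 228] 198 [236, 229, 228] 200 [236, 229, 228] 202 [236, 229, 228] 204 [236, 229, 228] 206 [236, 229, 227] 208 [236, 229, 228] 210 [190, 162, 151] 212 [234, 147, 95] 214 [238, 150, 94] 216 [238, 151, 94] 218 [135, 96, 79] 220 [80, 75, 75] 222 [79, 75, 74] 224 [80, 76, 75] 226 [80, 76, 76] 228 [79, 76, 75] 230 [78, 74, 73] 232 [77, 74, 73] 234 [78, 74, 73] 236 [77, 74, 73] 238 [79, 76, 75]
```

Run:
```python
from h import *
im=cv2.imread('pics/w15.png'); h=cv2.cvtColor(im,cv2.COLOR_BGR2HSV)
sub=h[170:235,240:310]; red=((sub[...,0]<8)|(sub[...,0]>172))&(sub[...,1]>120)
k,l,st,ce=cv2.connectedComponentsWithStats(red.astype(np.uint8)); print([(s+[240,170,0,0,0],c) for s,c in zip(st[1:],ce[1:]) if s[4]>20])
ys,xs=np.nonzero(l==1+np.argmax(st[1:,4]))
for r in range(ys.min(),ys.max()+1,3): q=xs[ys==r]; print(r+170,q.min()+240,q.max()+240, sub[r,q,2].tolist())
g=im[170:235,275:305].sum(2)//3
for r in (24,30,36,42,46,48,50,52): print(r+170,g[r].tolist())
```

```text
[(array([258, 189,  10,  32, 233]), array([22.54077253, 35.74678112]))]
189 262 265 [132, 133, 133, 133]
192 261 264 [133, 134, 134, 133]
195 259 266 [152, 150, 153, 153, 153, 147, 134, 133]
198 259 266 [176, 201, 209, 210, 211, 209, 201, 152]
201 259 266 [174, 200, 208, 208, 211, 209, 201, 153]
204 259 266 [173, 200, 207, 207, 210, 210, 202, 154]
207 259 266 [180, 200, 206, 207, 210, 210, 201, 152]
210 259 266 [183, 200, 206, 208, 210, 211, 201, 152]
213 259 266 [213, 199, 206, 208, 210, 211, 201, 153]
216 259 266 [253, 254, 253, 253, 254, 250, 230, 157]
219 259 266 [245, 254, 254, 254, 253, 252, 238, 143]
194 [231, 232, 232, 231, 232, 234, 234, 233, 232, 233, 233, 232, 230, 175, 94, 65, 65, 66, 65, 64, 64, 99, 214, 234, 235, 233, 230, 232, 235, 235]
200 [231, 230, 232, 231, 231, 234, 233, 233, 232, 233, 233, 231, 231, 175, 93, 67, 69, 69, 70, 70, 70, 69, 167, 227, 235, 233, 230, 233, 235, 234]
206 [231, 230, 232, 230, 230, 233, 233, 233, 231, 233, 232, 231, 230, 160, 80, 66, 69, 70, 70, 70, 70, 68, 166, 227, 235, 233, 230, 232, 234, 233]
212 [158, 157, 158, 158, 159, 160, 160, 160, 159, 159, 159, 158, 157, 141, 90, 65, 68, 68, 68, 69, 70, 66, 139, 154, 154, 154, 154, 154, 154, 175]
216 [160, 160, 160, 160, 161, 161, 161, 161, 161, 161, 162, 161, 161, 160, 112, 68, 67, 69, 69, 69, 69, 66, 141, 156, 156, 155, 156, 156, 156, 157]
218 [97, 97, 96, 97, 97, 111, 117, 117, 117, 119, 120, 119, 119, 119, 88, 67, 67, 68, 69, 68, 69, 66, 107, 119, 119, 119, 109, 105, 104, 105]
220 [75, 77, 76, 75, 75, 76, 75, 77, 76, 77, 78, 79, 79, 80, 77, 70, 68, 67, 68, 67, 68, 70, 74, 75, 75, 76, 75, 75, 74, 73]
222 [76, 75, 75, 74, 76, 77, 76, 76, 77, 76, 76, 77, 78, 78, 78, 78, 80, 82, 80, 80, 79, 77, 75, 74, 74, 75, 74, 75, 75, 75]
```

Run:
```python
from h import *
L=atz('wrist',277.8,208.3,.083); print(L,go([L[0]+.003,L[1],.053]),env.sense()['joint_pos'])
```

```text
[ 0.41112152 -0.18566244  0.083     ] [-0.72  0.01  6.94] [ 0.98560473  0.20657837 -0.83907415  1.88132343  0.16950959  1.12700089
  0.03314898]
```

Call:
apply_moves --pt "-0.36 0.01 0" --pt "-0.38 0 0" --pt "0 0 0.8" --pt "0 0 1" --pt "0 0 1" --roll '[0,0,0,0,0]' --claw 0

```text
clock: 54.35
position: [0.4144, -0.1883, 0.1764]
tool_rot: [0.0, 0.725, 0.688, 0.0]
force: [-0.2, -0.6, -0.7]
gripper_width: 0.0916
grasp_force: 0.0
```

Call:
apply_moves --pt "0 0 1" --pt "0 0 1" --pt "0 0 1" --pt "0 0 0.7" --pt "0 0 0.4" --roll '[0,0,0,0,0]'

```text
clock: 54.85
position: [0.4134, -0.1876, 0.0524]
tool_rot: [-0.001, 0.725, 0.689, -0.0]
force: [-0.1, 0.3, -0.4]
gripper_width: 0.0916
grasp_force: 0.0
```

Call:
apply_moves --pt "0 0 0" --pt "0 0 0" --pt "0 0 0" --pt "0 0 0" --pt "0 0 0" --roll '[0,0,0,0,0]' --claw 1 --newtons 32

```text
clock: 55.35
position: [0.4145, -0.1876, 0.0549]
tool_rot: [0.001, 0.725, 0.689, 0.0]
force: [-0.5, -0.3, -0.5]
gripper_width: 0.0561
grasp_force: 0.0
```

Call:
apply_moves --pt "0 0 0" --pt "0 0 0" --pt "0 0 0" --pt "0 0 0" --pt "0 0 0" --roll '[0,0,0,0,0]'

```text
clock: 55.85
position: [0.4143, -0.1875, 0.0542]
tool_rot: [0.0, 0.725, 0.689, 0.0]
force: [2.5, -1.7, -5.1]
gripper_width: 0.0324
grasp_force: 32.0
```

Call:
apply_moves --pt "0.3 0 0" --pt "0.4 0 0" --pt "0.4 0 0" --pt "0.4 0 0" --pt "0.4 0 0" --roll '[0,0,0,0,0]'

```text
clock: 56.35
position: [0.4176, -0.1292, 0.0541]
tool_rot: [0.0, 0.725, 0.689, 0.0]
force: [5.9, -2.1, -11.6]
gripper_width: 0.0326
grasp_force: 32.0
```

Call:
apply_moves --pt "0.2 0 0" --pt "0.2 0 0" --pt "0.2 0 0" --pt "0.1 0 0" --pt "0 0 0" --roll '[0,0,0,0,0]'

```text
clock: 56.85
position: [0.4189, -0.1077, 0.0541]
tool_rot: [-0.0, 0.725, 0.689, 0.001]
force: [5.5, 1.2, -12.6]
gripper_width: 0.0325
grasp_force: 32.0
```

Call:
apply_moves --pt "0.1 0 0" --pt "0.1 0 0" --pt "0.1 0 0" --pt "0 0 0" --pt "0 0 0" --roll '[0,0,0,0,0]'

```text
clock: 57.35
position: [0.4188, -0.1071, 0.0543]
tool_rot: [0.003, 0.727, 0.687, -0.003]
force: [5.7, -32.1, -9.1]
gripper_width: 0.033
grasp_force: 32.1
```

Call:
apply_moves --pt "-0.1 0 0" --pt "-0.05 0 0" --pt "0 0 0" --pt "0 0 0" --pt "0 0 0" --roll '[0,0,0,0,0]'

```text
clock: 57.85
position: [0.4189, -0.1072, 0.0543]
tool_rot: [0.001, 0.726, 0.688, -0.001]
force: [5.8, -14.4, -8.6]
gripper_width: 0.0327
grasp_force: 32.0
```

Call:
apply_moves --pt "0 0 0" --pt "0 0 0" --pt "0 0 0" --pt "0 0 0" --pt "0 0 0" --roll '[0,0,0,0,0]' --claw 0

```text
clock: 58.35
position: [0.4188, -0.1042, 0.0544]
tool_rot: [0.0, 0.725, 0.689, 0.0]
force: [-0.7, 0.5, -0.1]
gripper_width: 0.0685
grasp_force: 0.0
```

Call:
apply_moves --pt "0 0 0" --pt "0 0 0" --pt "0 0 -0.5" --pt "0 0 -1" --pt "0 0 -1" --roll '[0,0,0,0,0]'

```text
clock: 58.85
position: [0.4179, -0.1045, 0.1298]
tool_rot: [-0.001, 0.725, 0.689, -0.0]
force: [1.0, -0.4, 0.3]
gripper_width: 0.0914
grasp_force: 0.0
```

Call:
apply_moves --pt "0 0 -1" --pt "0 0 -1" --pt "0 0 -1" --pt "-0.8 0 -0.5" --pt "-0.8 0 0" --roll '[0,0,0,0,0]'

```text
clock: 59.35
position: [0.4173, -0.1532, 0.2367]
tool_rot: [0.002, 0.725, 0.689, 0.001]
force: [0.6, -0.1, -1.0]
gripper_width: 0.0916
grasp_force: 0.0
```

Run:
```python
from h import *
R,p=toolR(); print(p,env.sense()['force'])
im=snap('wrist','w16')
h=cv2.cvtColor(im,cv2.COLOR_BGR2HSV); red=((h[...,0]<8)|(h[...,0]>172))&(h[...,1]>120); red[:, :230]=0; red[240:]=0; red[:,320:]=0
k,l,st,ce=cv2.connectedComponentsWithStats(red.astype(np.uint8))
print([(s.tolist()) for s in st[1:] if s[4]>20])
c=im[0:235,265:283].mean(1).round().astype(int)
for i in range(0,235,3): print(i,c[i].tolist(),end=' ')
snap('top','top4')
for th in ['brass_bar_mid','reagent_bottle','bar_a_mid']:
    for d in env.silhouettes('top',th)[:3]: print(th,round(d['confidence'],2),np.round(d['box']))
```

```text
[ 0.41733607 -0.15317356  0.23669547] [ 0.55800298 -0.10787984 -1.04313764]
[[253, 130, 10, 30, 257]]
0 [243, 240, 238] 3 [243, 240, 238] 6 [244, 241, 239] 9 [244, 241, 239] 12 [243, 241, 239] 15 [243, 240, 238] 18 [243, 240, 238] 21 [243, 240, 238] 24 [220, 213, 209] 27 [183, 172, 168] 30 [181, 170, 165] 33 [181, 171, 166] 36 [177, 167, 162] 39 [169, 159, 154] 42 [158, 176, 130] 45 [186, 215, 145] 48 [186, 215, 144] 51 [186, 215, 144] 54 [175, 199, 137] 57 [232, 227, 220] 60 [254, 253, 251] 63 [254, 252, 251] 66 [254, 252, 251] 69 [254, 252, 251] 72 [254, 253, 251] 75 [253, 252, 251] 78 [253, 251, 249] 81 [254, 253, 251] 84 [209, 200, 193] 87 [254, 252, 251] 90 [253, 252, 251] 93 [253, 252, 251] 96 [253, 252, 250] 99 [253, 252, 250] 102 [253, 251, 249] 105 [252, 251, 248] 108 [253, 252, 250] 111 [156, 173, 127] 114 [173, 203, 131] 117 [171, 201, 130] 120 [167, 195, 126] 123 [140, 161, 110] 126 [222, 217, 209] 129 [234, 228, 225] 132 [234, 227, 225] 135 [233, 227, 225] 138 [233, 227, 224] 141 [232, 226, 224] 144 [232, 226, 224] 147 [232, 226, 223] 150 [232, 225, 223] 153 [231, 225, 223] 156 [168, 162, 155] 159 [138, 134, 124] 162 [136, 132, 123] 165 [135, 131, 122] 168 [135, 131, 122] 171 [135, 131, 121] 174 [135, 131, 121] 177 [134, 130, 121] 180 [134, 131, 121] 183 [133, 130, 120] 186 [133, 129, 120] 189 [134, 130, 121] 192 [134, 130, 121] 195 [134, 130, 120] 198 [134, 130, 120] 201 [134, 129, 119] 204 [133, 129, 119] 207 [134, 130, 120] 210 [159, 155, 143] 213 [161, 158, 145] 216 [176, 172, 159] 219 [179, 174, 161] 222 [178, 173, 160] 225 [122, 95, 81] 228 [224, 136, 82] 231 [230, 138, 79] 234 [144, 91, 62] brass_bar_mid 0.79 [240. 236. 251. 259.]
bar_a_mid 0.62 [340. 228. 351. 252.]
bar_a_mid 0.3 [332. 228. 342. 256.]
```

```bash
python3 -c "
from cell import env
print(env.close_job())"
```

```text
the job is handed in; nothing more can be done
None
```

I handed the job in after about 60 s of the 208 s, with nothing touching the work. The brass bar is in the blue tray. The two steel bars I could find are clamped side by side with the sprung jaw looking fully back, the carriage is at the cutting end, and the lock is let go.

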